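# Put the dried biscuit stamps back in their case

### The job

The four biscuit stamps on the wire cooling rack are washed and dry. Slide the clear cover of the wooden case right back, stand each stamp, knob up, in the insert whose recess has the shape and size of its head, and slide the cover fully shut again.

Things in the scene. Friction and masses are not known exactly. Their poses are not given: they have to be found in the camera images.
- stamp_large: Biscuit stamp, large round head: disc 46 mm across. All four stamps: 60 mm tall, about 0.1 kg; aluminium head 12 mm thick below, narrow neck, wooden knob 22 mm in diameter, straight-sided from 36 to 56 mm above the underside (grip there). Origin: centre of the underside, z up through the knob. They stand on a wire rack, its top 22 mm above the table
- stamp_small: Biscuit stamp, small round head: disc 34 mm across; else like stamp_large. The four stand in a row on the rack in any order, knobs about 74 mm apart, none turned more than about 30 degrees from the table's directions
- stamp_square: Biscuit stamp, square head: 40 x 40 mm, sides along its x and y; else like stamp_large
- stamp_finger: Biscuit stamp, oblong head: 54 mm along its x, 26 mm along its y; else like stamp_large
- nest_large: Insert with the large round recess, 58 mm across. All four inserts: white plates 114 mm (x) by 68 mm (y), 12 mm thick, a recess 7 mm deep in the middle with a black floor; fixed side by side in the case, in any order. Origin: centre of the underside, 5 mm above the table; recess floor at z = +5 mm, top +12 mm. x points across the case, away from the robot; y along the row
- nest_small: Insert with the small round recess, 46 mm across; else like nest_large. The case round them is a wooden box, inside 116 mm (x) by 312 mm (y); long walls up to 84 mm above the table, end walls 80 (+y end) and 75 mm; the cover runs in grooves of the long walls, 76 to 80 mm above the table. At the -y end a 33 mm well with three drying-agent pots
- nest_square: Insert with the square recess, 52 x 52 mm, sides along x and y; else like nest_large
- nest_finger: Insert with the oblong recess, 66 mm along x, 38 mm along y; else like nest_large
- cover (a joint): Clear sliding cover of the case, in m: 0 fully shut, 0.276 at its stop, fully open, all four recesses free. Opens along the row towards -y of the inserts (to the robot's right), stays where it is left, needs 1 to 2 N. At the start shut or up to 20 mm open
- cover_pull (a point): Centre of the wooden pull bar on the cover, at its end at the +y end of the case. Bar 44 mm long across the case (x), 14 mm thick along the sliding direction (y), 16 mm high: its top 8 mm above this point, the cover's upper face 8 mm below it. Moves with the cover; axes as the inserts'
Mind the look-alikes: they are no part of the job. What is shaped like the stamp_finger but turquoise is not meant.

How it is judged (in metres and radians):
On the way, in this order (a step that is already met when the one before it is completed fails the run):
1. the cover is slid right back (more than 240 mm open) (value of joint cover above 0.24 m), for 0.2 s.
2. each stamp stands upright on the floor of its own recess (horizontal distance between stamp_large and nest_large below 0.012 m and z of stamp_large in the frame of nest_large between 0.002 and 0.008 m and angle between each of stamp_large, stamp_small, stamp_square, stamp_finger's own z axis and vertical below 0.1 rad and linear speed of each of stamp_large, stamp_small, stamp_square, stamp_finger below 0.02 m/s and horizontal distance between stamp_small and nest_small below 0.012 m and z of stamp_small in the frame of nest_small between 0.002 and 0.008 m and horizontal distance between stamp_square and nest_square below 0.012 m and z of stamp_square in the frame of nest_square between 0.002 and 0.008 m and horizontal distance between stamp_finger and nest_finger below 0.012 m and z of stamp_finger in the frame of nest_finger between 0.002 and 0.008 m), for 0.2 s.
At the end, for the whole second after the job is handed in: Each stamp stands knob up (tilt under 0.1 rad) and at rest on the floor of its own insert's recess (origin within 12 mm sideways of the insert's, 2 to 8 mm above the insert's underside), and the cover is shut (joint below 8 mm) (all of step 2 and value of joint cover below 0.008 m); the robot touches nothing.
It also fails if it takes over 131 s, if anything falls off the work surface, if the arm or the gripper's body presses on something with over 40 N, if the wrist force passes 120 N, or if a joint passes its speed limit or range.

### The arm

A 6-joint arm with a two-finger parallel gripper is mounted at the origin on the work surface. World frame = base frame: x ahead of the robot, y to its left, z up, the work surface at z = 0. Lengths are in mm, angles in rad, forces in N, time in s.
With the tool pointing down it reaches from about 350 to 975 mm from the base axis. Payload 4.9 kg.
Tool frame: the origin (TCP) lies midway between the tips of the shut fingers; the grasp point (between the pads) lies 19 mm behind it (robot.grasp_offset is the distance from the TCP to the grasp point, in mm); z points along the fingers, y is the line along which they close (so a half turn about z gives the same grasp; the last joint's range is limited). The gripper opens to 85 mm and grips with 20 to 120 N. Pads are 22 mm wide; open, the fingers measure 114 mm over their backs; the gripper's body (76 mm by 85 mm) begins 54 mm behind the grasp point. The pads swing forward as they close: fully open they stand 13 mm farther back than shut.
Start: joints at [-1.248, 0.053, 1.613, -0, 1.476, -0.119], TCP at [267.222, -564.973, 231.304] pointing down, gripper open.
Joint ranges: [-3.01, 3.01], [-1.01, 2.22], [0.06, 2.58], [-1.02, 4.17], [0.09, 2.62], [-3.14, 3.14]. Speed limits (rad/s): [2.57, 2.57, 3.14, 3.14, 3.14, 3.14].

### API

Orientations are given as a rotation vector (axis times angle).
In Python, from workcell import sensors, capture, job_done, robot gives the robot as it stands.
- The arm moves only by the tool carry_out, never from a script. Its argument "plan" is a list that holds one entry, the list of rows, each a list of 5 numbers: the shift along the world's x, y, z in mm, then the turn about the world's z in degrees, then the opening, from 0 (shut) to 1 (fully open). In form: [[[dx, dy, dz, twist, jaw], ...]]. A call has 1 to 12 rows; each row is the pose to reach, as a shift and turn from the pose commanded when the call began; what a row does not reach only later rows make up. A row lasts 1/12 s, in which the tool goes at most 41.7 mm and 7.16 degrees, less where a joint would pass 70% of its speed; a pose out of reach is approached as far as the arm can. A call with a gripper value outside its range is refused whole. The fingers move at their own pace and stop on an object; "squeeze" is the grip in N (left out, the last holds). Time passes only in rows, so rows that repeat a pose let the fingers close. It gives the time, the measured TCP pose, the force, the opening and the grip force at its end, in the units of the state.
- sensors.read_state(): the state, without advancing time (a new reading comes with each control period).
- capture(name): name is "scene" or "top" or "wrist"; returns a dict with "img" (384x512x3 uint8, red, green, blue), "camera_matrix" (3x3 intrinsics, pixels), "R" (3x3) and "t" (3): a world point X has camera coordinates R X + t; the wrist camera has in their place "tool_from_camera" (4x4, takes a point from camera to tool coordinates, whose origin is the TCP and whose axes are the flange's). Camera axes: x right, y down, z forward; pixel columns grow to the right and rows downward; lengths in mm; the calibration is good to about 2 mm. A picture is of the moment at which its call begins: read the wrist's pose just before it. There is no depth.
- job_done(): hands the job in; it is judged then, once.
The state is a dict: "t": time; "joints": joint angles; "joint_velocities": joint speeds; "effort": joint torques, N m; "tcp_pos": TCP position; "ee_rot": TCP orientation; "ft_force": force on the tool from outside, world axes, zero at the start; "torque": the same for the moment, N m; "grip_width": finger opening in mm; "grip_force": force on a finger pad.
Only numpy, scipy, OpenCV 4.12 (cv2) and the standard library are available. Lean on these libraries where they do the work, as an engineer would, in place of code of your own. Each camera call takes 0.05 s, during which the arm holds its last target. There are 200 camera calls.

## Working session

There is one attempt and no reset: what is moved stays moved. The work goes in short steps, Python scripts to look and compute and a tool call to move; the robot and the scene stay as the last step left them, time stands still between calls to the robot, and variables do not carry over. Pictures are saved under pics/ and viewed, at most 14 in all, crops included, and the job is handed in when it is done.

Besides the shell and the picture viewer there is one more tool, called as name(argument=value, ...), one argument or row to a line, values as JSON. carry_out: Moves the arm, as the interface text tells. Its arguments: {"type":"object","properties":{"plan":{"type":"array"},"squeeze":{"type":"number"}},"required":["plan"]}

```bash
ls; mkdir -p pics; python3 - <<'E'
from workcell import sensors,capture,robot
import cv2,numpy as np
s=sensors.read_state();print(s)
for n in("top","scene"):
    c=capture(n);cv2.imwrite(f"pics/{n}0.png",c["img"][:,:,::-1]);np.savez(f"{n}0.npz",**c);print(n,c["camera_matrix"],c["R"],c["t"])
E
```

```text
pics
{'t': 0.0, 'joints': array([-1.24801949e+00,  5.33440618e-02,  1.61428851e+00,  1.36845509e-05,
        1.47599430e+00, -1.19012750e-01]), 'joint_velocities': array([ 0.00054006,  0.00037783, -0.00120597,  0.00017332, -0.00108836,
        0.00128112]), 'effort': array([-6.50283819e-04, -3.93683982e+01, -3.70179498e+01, -1.23298000e-04,
        7.15169474e-03, -7.48839966e-06]), 'tcp_pos': array([ 267.0227347 , -564.40327508,  230.07422797]), 'ee_rot': array([-3.06328215e+00, -6.87885930e-01,  3.03503895e-04]), 'ft_force': array([ 0.47421633, -0.30082749, -0.12392804]), 'torque': array([-0.02688396,  0.02437055, -0.0231194 ]), 'grip_force': 0.0, 'grip_width': 85.2165327304369}
top [[379.86145644   0.         248.79380322]
 [  0.         379.86145644 195.74924186]
 [  0.           0.           1.        ]] [[-0.00341415 -0.9999857  -0.00411646]
 [-0.98974786  0.00396692 -0.14277061]
 [ 0.14278489  0.00358681 -0.98974724]] [ 61.399587   500.47487502 922.37461193]
scene [[348.28727405   0.         253.14018951]
 [  0.         348.28727405 195.40972253]
 [  0.           0.           1.        ]] [[-0.77551763  0.63129538  0.00620919]
 [ 0.44823016  0.5575032  -0.69877028]
 [-0.44459209 -0.53912553 -0.71531919]] [ 339.89429926 -208.29084331 1234.33621661]
```

```bash
python3 - <<'E'
import cv2
for n in("top","scene"):
    i=cv2.imread(f"pics/{n}0.png");cv2.imwrite(f"pics/{n}0b.png",cv2.resize(i,(800,600),interpolation=cv2.INTER_CUBIC))
E
```

```text
(no output)
```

View pics/top0b.png

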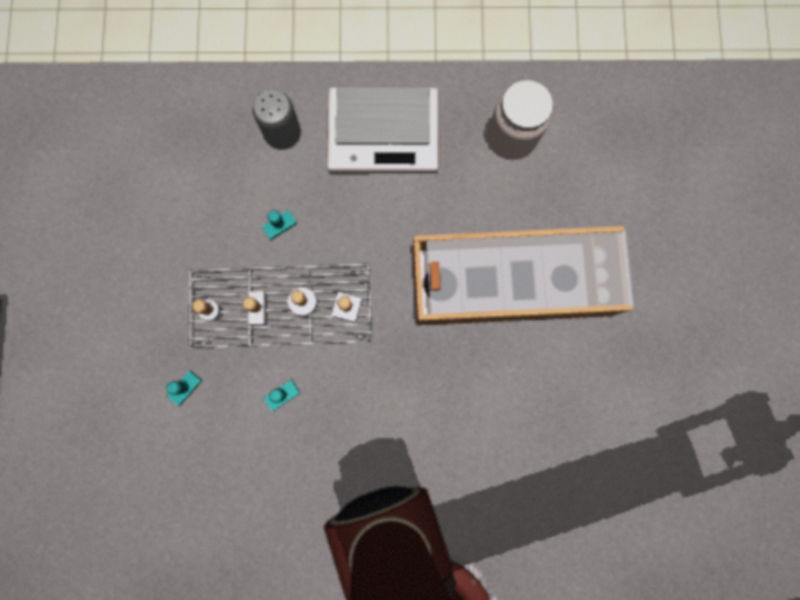

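View pics/scene0b.png

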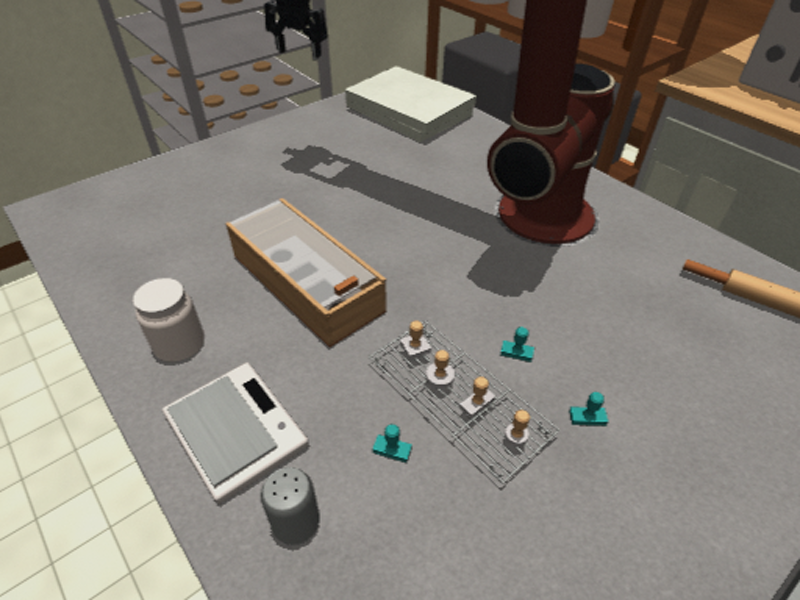

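Top view (800x600 px): the stamps, left to right, are small (205,310), finger (253,308), large (301,300) and square (347,306). The nests are large (441,284), square (481,282), finger (523,280) and small (565,278), with the cover pull at (435,276). The scene view confirms this order and shows three turquoise decoys off the rack.

```bash
cat > h.py <<'E'
import numpy as np,cv2
from scipy.spatial.transform import Rotation as Ro
def ray2z(uv,K,R,t,z):
    uv=np.atleast_2d(np.float64(uv)); d=np.c_[uv,np.ones(len(uv))]@np.linalg.inv(K).T@R  # R^T K^-1 p
    o=-R.T@t; return o+d*((z-o[2])/d[:,2])[:,None]
def wrist():
    from workcell import sensors,capture
    s=sensors.read_state();c=capture("wrist")
    T=np.eye(4);T[:3,:3]=Ro.from_rotvec(s["ee_rot"]).as_matrix();T[:3,3]=s["tcp_pos"]
    M=np.linalg.inv(T@np.array(c["tool_from_camera"]))
    return c["img"],c["camera_matrix"],M[:3,:3],M[:3,3],s
def proj(X,K,R,t):
    p=(np.atleast_2d(X)@R.T+t)@K.T;return p[:,:2]/p[:,2:]
def toolyaw(s):
    m=Ro.from_rotvec(s["ee_rot"]).as_matrix();return np.degrees(np.arctan2(m[1,1],m[0,1])),m
E
python3 - <<'E'
from h import *
c=np.load("top0.npz");K,R,t=c["camera_matrix"],c["R"],c["t"]
f=lambda p,z:print(z,ray2z(np.array(p)/1.5625,K,R,t,z).round(0).tolist())
f([(200,306),(250,303),(298,297),(345,301)],80)
f([(441,284),(481,282),(523,280),(565,278)],10)
f([(435,276)],96)
f([(416,238),(624,228),(632,309),(418,321)],84)
s=np.load("top0.npz")
from workcell import sensors
st=sensors.read_state();print(toolyaw(st))
E
```

```text
80 [[495.0, 350.0, 80.0], [500.0, 273.0, 80.0], [509.0, 199.0, 80.0], [502.0, 127.0, 80.0]]
10 [[541.0, -28.0, 10.0], [544.0, -94.0, 10.0], [547.0, -164.0, 10.0], [550.0, -235.0, 10.0]]
96 [[538.0, -11.0, 96.0]]
84 [[600.0, 17.0, 84.0], [615.0, -308.0, 84.0], [487.0, -313.0, 84.0], [470.0, 15.0, 84.0]]
(np.float64(-64.68814894509816), array([[ 9.03994293e-01,  4.27544147e-01, -5.66700767e-04],
       [ 4.27544458e-01, -9.03992638e-01,  1.74526592e-03],
       [ 2.33884908e-04, -1.82000021e-03, -9.99998316e-01]]))
```

carry_out(
  plan=[
    [[260, 460, 170, -22.8, 1], [260, 460, 170, -22.8, 1], [260, 460, 170, -22.8, 1], [260, 460, 170, -22.8, 1], [260, 460, 170, -22.8, 1], [260, 460, 170, -22.8, 1], [260, 460, 170, -22.8, 1], [260, 460, 170, -22.8, 1], [260, 460, 170, -22.8, 1], [260, 460, 170, -22.8, 1], [260, 460, 170, -22.8, 1], [260, 460, 170, -22.8, 1]],
  ],
)

```text
t: 1.1
tcp_pos: [501.8, -148.6, 384.7]
ee_rot: [-3.141, -0.069, 0.0]
ft_force: [0.5, 0.6, -0.5]
grip_width: 85.4
grip_force: 0.0
```

carry_out(
  plan=[
    [[0, 60, 0, 0, 1], [0, 60, 0, 0, 1], [0, 60, 0, 0, 1], [0, 60, 0, 0, 1], [0, 60, 0, 0, 1]],
  ],
)

```text
t: 1.52
tcp_pos: [501.3, -91.2, 383.9]
ee_rot: [3.141, 0.068, -0.001]
ft_force: [-0.0, 0.2, -0.4]
grip_width: 85.5
grip_force: 0.0
```

```bash
python3 - <<'E'
from h import *
i,K,R,t,s=wrist();np.savez("w1.npz",i=i,K=K,R=R,t=t);print(s["tcp_pos"],toolyaw(s)[0],-R.T@t,K)
cv2.imwrite("pics/w1.png",cv2.resize(i[:,:,::-1],(800,600),interpolation=cv2.INTER_CUBIC))
E
```

```text
[501.25747894 -91.18260553 383.87064307] -87.51425872698555 [580.62942853 -87.78958109 527.29884207] [[318.98089315   0.         254.67586394]
 [  0.         318.98089315 196.50893294]
 [  0.           0.           1.        ]]
```

View pics/w1.png

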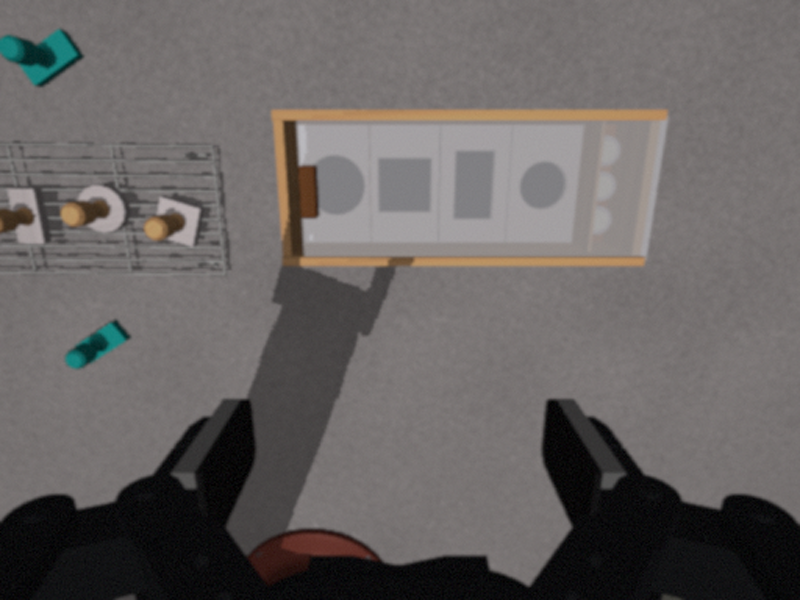

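The wrist view shows recesses for large at (337,185), square (404,185), finger (474,185) and small (542,185), with the pull bar at (308,192). The order matches the top view. Next I refine these by segmentation.

```bash
python3 - <<'E'
from h import *
c=np.load("w1.npz");i,K,R,t=c["i"],c["K"],c["R"],c["t"]
g=i.mean(2)
sub=g[75:160,190:375]
m=np.zeros_like(g,np.uint8);roi=(slice(82,152),slice(196,368))
print("levels",g[118,200:370:6].astype(int))
m[roi]=(g[roi]<145)&(g[roi]>90)
m=cv2.morphologyEx(m,cv2.MORPH_OPEN,np.ones((3,3)))
n,l,st,ce=cv2.connectedComponentsWithStats(m)
for k in range(1,n):
    if st[k,4]>150:
        x=ray2z(ce[k],K,R,t,13)[0]
        p=np.argwhere(l==k)[:,::-1];w=ray2z(p,K,R,t,13);print(st[k],ce[k].round(1),x.round(1),"size",np.ptp(w[:,:2],axis=0).round(1))
p=np.argwhere((i[:,:,0]*1.>i[:,:,2]*1.8)&(i[:,:,0]<150))
p=p[(p[:,0]>95)&(p[:,0]<150)&(p[:,1]>190)&(p[:,1]<206)]
print("bar",p.min(0),p.max(0),ray2z(p.mean(0)[::-1],K,R,t,92).round(1))
f=lambda p,z:print(z,ray2z(np.array(p)/1.5625,K,R,t,z).round(1).tolist())
f([(273,110),(667,111),(645,265),(285,265)],84)
E
```

```text
levels [ 54 127 129 129 127 128 157 143 128 128 128 127 128 162 162 153 126 130
 127 137 161 156 152 127 128 128 128 150 158]
[ 291   97   25   43 1028] [302.7 117.8] [ 548.9 -164.5   13. ] size [65.6 38.9]
[202 100  31  37 950] [216.5 117.9] [543.  -29.3  13. ] size [55.6 47. ]
[ 242  101   34   34 1133] [258.5 117.4] [546.6 -95.1  13. ] size [52.4 53.4]
[333 104  29  29 675] [346.9 118. ] [ 551.5 -233.8   13. ] size [43.4 44.7]
bar [107 191] [149 202] [[540.5 -11.1  92. ]]
84 [[605.9, 17.0, 84.0], [618.8, -309.5, 84.0], [488.4, -316.4, 84.0], [474.6, 10.6, 84.0]]
```

```bash
python3 - <<'E'
from h import *
c=np.load("w1.npz");i,K,R,t=c["i"],c["K"],c["R"],c["t"]
f=lambda p,z:print(z,ray2z(np.array(p)/1.5625,K,R,t,z).round(1).tolist())
f([(300,166),(317,166),(300,217),(318,217),(308.5,192)],96)
f([(300,166),(317,166),(300,217),(318,217),(308.5,192)],80)
cr=i[95:150,175:240,::-1];cv2.imwrite("pics/bar.png",cv2.resize(cr,None,fx=9,fy=9,interpolation=cv2.INTER_CUBIC))
E
```

```text
96 [[562.5, -6.8, 96.0], [563.1, -21.0, 96.0], [520.3, -6.1, 96.0], [520.9, -21.5, 96.0], [541.6, -13.6, 96.0]]
80 [[561.9, -3.8, 80.0], [562.5, -18.5, 80.0], [518.1, -3.0, 80.0], [518.7, -19.1, 80.0], [540.2, -10.9, 80.0]]
```

View pics/bar.png

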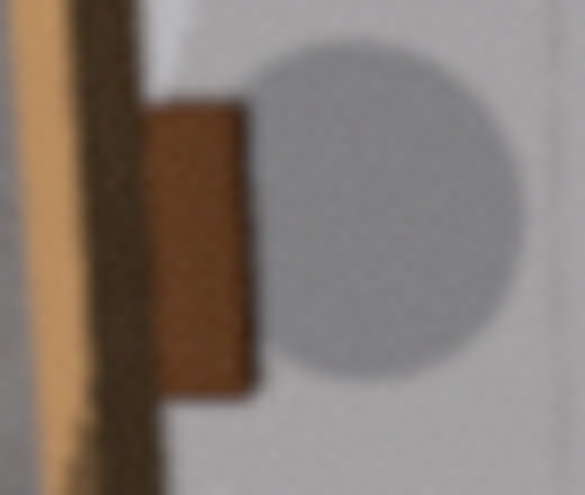

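Bar top centre is about (541.6, -13.6), with y extents -6.5 to -21 (14 mm, as it should be). Next: hover over it, then descend and grip.

carry_out(
  plan=[
    [[40, 78, -240, 0, 0.45], [40, 78, -240, 0, 0.45], [40, 78, -240, 0, 0.45], [40, 78, -240, 0, 0.45], [40, 78, -240, 0, 0.45], [40, 78, -240, 0, 0.45], [40, 78, -240, 0, 0.45], [40, 78, -240, 0, 0.45], [40, 78, -240, 0, 0.45], [40, 78, -240, 0, 0.45]],
  ],
)

```text
t: 2.4
tcp_pos: [543.3, -14.0, 147.8]
ee_rot: [3.14, 0.067, 0.008]
ft_force: [-0.5, 0.4, 0.2]
grip_width: 38.1
grip_force: 0.0
```

```bash
python3 - <<'E'
from h import *
i,K,R,t,s=wrist();np.savez("w2.npz",i=i,K=K,R=R,t=t);print(s["tcp_pos"],toolyaw(s)[0],s["grip_width"])
cv2.imwrite("pics/w2.png",i[:,:,::-1])
E
```

```text
[543.32300816 -14.03254737 147.84803669] -87.56563621857107 38.093913793008525
```

View pics/w2.png

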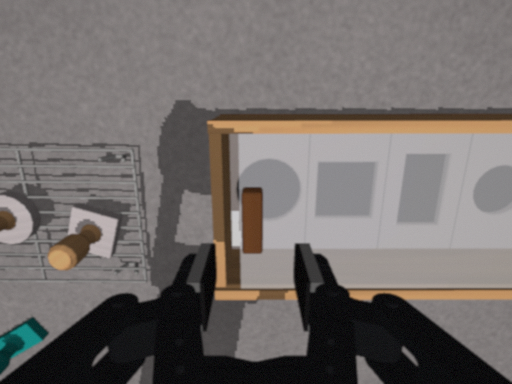

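```bash
python3 - <<'E'
from h import *
c=np.load("w2.npz");K,R,t=c["K"],c["R"],c["t"]
print(ray2z([(243,189),(263,189),(243,252),(263,252),(253,220)],K,R,t,96).round(1).tolist())
print(ray2z([(372,189),(422,189),(345,189)],K,R,t,13).round(1).tolist())
E
```

```text
[[565.2, -5.6, 96.0], [565.8, -18.4, 96.0], [520.7, -7.0, 96.0], [521.2, -20.6, 96.0], [544.3, -12.9, 96.0]]
[[546.0, -120.8, 13.0], [547.9, -166.2, 13.0], [545.0, -96.2, 13.0]]
```

carry_out(
  plan=[
    [[0, 0, -30, 0, 0.45], [0, 0, -62, 0, 0.45], [0, 0, -62, 0, 0.45], [0, 0, -62, 0, 0.45]],
  ],
  squeeze=20,
)

```text
t: 2.78
tcp_pos: [541.4, -13.1, 83.2]
ee_rot: [-3.141, -0.068, 0.001]
ft_force: [-0.2, -0.3, 0.2]
grip_width: 38.1
grip_force: 0.0
```

carry_out(
  plan=[
    [[0, 0, 1, 0, 0.1], [0, 0, 1, 0, 0.1], [0, 0, 1, 0, 0.1], [0, 0, 1, 0, 0.1], [0, -10, 1, 0, 0.1], [1, -30, 1, 0, 0.1], [2, -55, 1, 0, 0.1], [3, -80, 1, 0, 0.1], [4, -105, 1, 0, 0.1], [5, -130, 1, 0, 0.1], [5, -130, 1, 0, 0.1]],
  ],
)

```text
t: 3.7
tcp_pos: [549.2, -147.0, 86.7]
ee_rot: [3.137, 0.064, 0.011]
ft_force: [1.9, -1.1, 5.9]
grip_width: 13.4
grip_force: 24.5
```

carry_out(
  plan=[
    [[1, -20, 0, 0, 0.1], [2, -45, 0, 0, 0.1], [3, -70, 0, 0, 0.1], [4, -95, 0, 0, 0.1], [5, -115, 0, 0, 0.1], [5, -125, 0, 0, 0.1], [5, -125, 0, 0, 0.1]],
  ],
)

```text
t: 4.28
tcp_pos: [554.5, -270.5, 86.8]
ee_rot: [3.137, 0.066, 0.013]
ft_force: [5.4, -0.3, 5.1]
grip_width: 13.2
grip_force: 24.5
```

carry_out(
  plan=[
    [[0, -3, 0, 0, 0.1], [0, -6, 0, 0, 0.1], [0, -6, 0, 0, 0.1], [0, -6, 0, 0, 0.1]],
  ],
)

```text
t: 4.62
tcp_pos: [554.7, -274.5, 86.7]
ee_rot: [3.137, 0.069, 0.012]
ft_force: [6.3, -1.2, 4.2]
grip_width: 13.1
grip_force: 24.4
```

carry_out(
  plan=[
    [[0, -3, 0, 0, 0.1], [0, -6, 0, 0, 0.1], [0, -9, 0, 0, 0.1], [0, -9, 0, 0, 0.1], [0, -9, 0, 0, 0.1]],
  ],
)

```text
t: 5.03
tcp_pos: [554.7, -276.9, 86.7]
ee_rot: [-3.131, -0.07, -0.01]
ft_force: [4.8, 19.8, 12.9]
grip_width: 12.9
grip_force: 25.4
```

carry_out(
  plan=[
    [[0, 7, 0, 0, 0.1], [0, 7, 0, 0, 0.45], [0, 7, 0, 0, 0.45], [0, 7, 0, 0, 0.45], [0, 7, 0, 0, 0.45], [0, 7, 30, 0, 0.45], [0, 40, 70, 0, 0.45], [0, 80, 110, 0, 0.45], [0, 120, 150, 0, 0.45], [0, 160, 190, 0, 0.45], [0, 180, 210, 0, 0.45], [0, 180, 210, 0, 0.45]],
  ],
)

```text
t: 6.03
tcp_pos: [550.7, -101.7, 294.4]
ee_rot: [-3.141, -0.067, 0.001]
ft_force: [0.7, 0.5, 1.2]
grip_width: 38.1
grip_force: 0.0
```

```bash
python3 - <<'E'
from h import *
i,K,R,t,s=wrist();np.savez("w3.npz",i=i,K=K,R=R,t=t);print(s["tcp_pos"],toolyaw(s)[0],s["grip_width"])
cv2.imwrite("pics/w3.png",i[:,:,::-1])
g=i.max(2).astype(np.uint8);print(np.percentile(g,[5,50,95]))
E
```

```text
[ 550.672021   -101.72618437  294.39595243] -87.55553880722674 38.11439857493779
[ 15. 142. 200.]
```

View pics/w3.png

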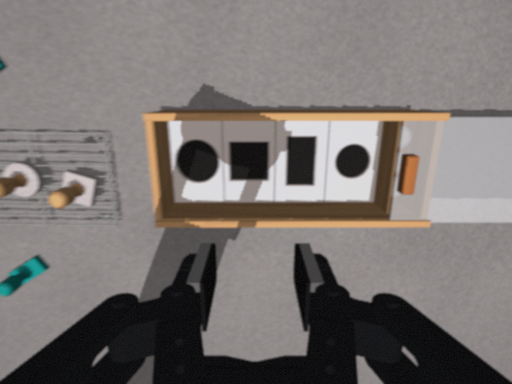

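The cover is fully back and the recesses show black at (197,160), (249,160), (301,160) and (352,160); the bar is at (410,174). I'll segment those, then move over the rack.

```bash
python3 - <<'E'
from h import *
c=np.load("w3.npz");i,K,R,t=c["i"],c["K"],c["R"],c["t"]
m=np.zeros(i.shape[:2],np.uint8);m[125:198,172:378]=(i.max(2)<48)[125:198,172:378]
m=cv2.morphologyEx(m,cv2.MORPH_OPEN,np.ones((3,3)))
n,l,st,ce=cv2.connectedComponentsWithStats(m)
P=[]
for k in range(1,n):
    if st[k,4]>150:
        w=ray2z(np.argwhere(l==k)[:,::-1],K,R,t,13)
        P.append(w.mean(0)[:2]);print(ce[k].round(1),w.mean(0).round(1),np.ptp(w[:,:2],axis=0).round(1), cv2.minAreaRect(w[:,:2].astype(np.float32)))
P=np.array(sorted(P,key=lambda p:-p[1]));v=np.polyfit(P[:,1],P[:,0],1);print(np.degrees(np.arctan(-v[0])),P)
E
```

```text
[300.4 159.7] [ 548.6 -163.4   13. ] [61.4 34.8] ((547.7589111328125, -163.5716552734375), (60.362037658691406, 32.66722869873047), 2.768960475921631)
[196.9 160.1] [542.3 -23.9  13. ] [52.4 50. ] ((542.094970703125, -23.233675003051758), (52.37407302856445, 50.02928924560547), 0.19858476519584656)
[248.7 160.1] [545.2 -93.7  13. ] [49.  48.7] ((544.3994750976562, -93.50712585449219), (47.882545471191406, 47.53132247924805), 2.374741792678833)
[352.1 160.5] [ 550.6 -233.1   13. ] [40.1 39.4] ((550.33447265625, -233.48089599609375), (39.66442108154297, 39.32539367675781), 2.377300262451172)
2.30964709798225 [[ 542.31464857  -23.86309675]
 [ 545.24783311  -93.73388166]
 [ 548.57821492 -163.3801052 ]
 [ 550.58037629 -233.11128459]]
```

carry_out(
  plan=[
    [[-70, 330, 60, 0, 0.45], [-70, 330, 60, 0, 0.45], [-70, 330, 60, 0, 0.45], [-70, 330, 60, 0, 0.45], [-70, 330, 60, 0, 0.45], [-70, 330, 60, 0, 0.45], [-70, 330, 60, 0, 0.45], [-70, 330, 60, 0, 0.45], [-70, 330, 60, 0, 0.45], [-70, 330, 60, 0, 0.45], [-70, 330, 60, 0, 0.45], [-70, 330, 60, 0, 0.45]],
  ],
)

```text
t: 7.08
tcp_pos: [481.7, 225.9, 352.5]
ee_rot: [3.14, 0.066, -0.002]
ft_force: [0.2, 0.2, -0.3]
grip_width: 37.9
grip_force: 0.0
```

```bash
python3 - <<'E'
from h import *
i,K,R,t,s=wrist();np.savez("w4.npz",i=i,K=K,R=R,t=t);print(s["tcp_pos"],toolyaw(s)[0],s["grip_width"])
cv2.imwrite("pics/w4.png",cv2.resize(i[:,:,::-1],(800,600),interpolation=cv2.INTER_CUBIC))
E
```

```text
[481.73754126 225.94672595 352.52427172] -87.58487001146483 37.949595643609655
```

View pics/w4.png

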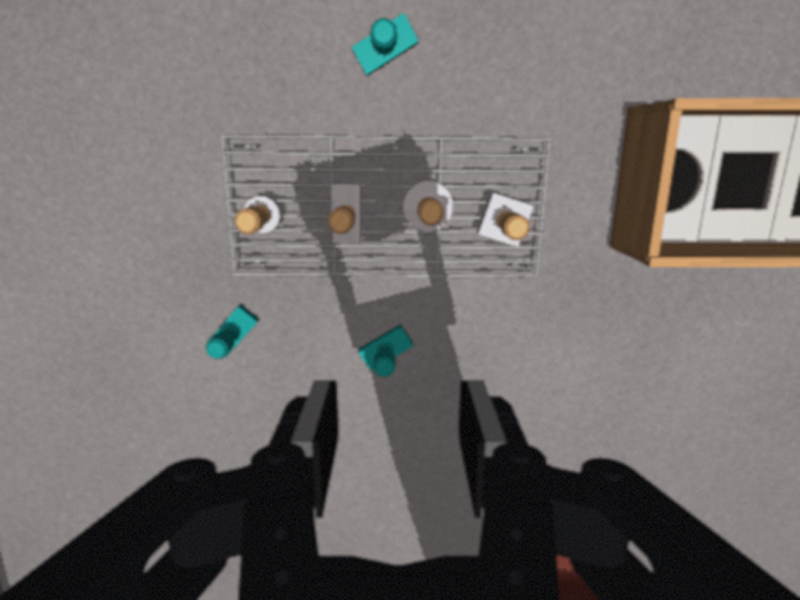

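Wrist view over the rack: knob tops are small (247,221), finger (341,220), large (430,211) and square (516,226). The square head is turned and the finger head runs nearly along x.

```bash
python3 - <<'E'
from h import *
c=np.load("w4.npz");i,K,R,t=c["i"],c["K"],c["R"],c["t"]
hsv=cv2.cvtColor(i,cv2.COLOR_RGB2HSV)
roi=np.zeros(i.shape[:2],bool);roi[110:160,145:345]=1
m=(roi&(hsv[...,1]>70)&(hsv[...,0]<25)).astype(np.uint8)
n,l,st,ce=cv2.connectedComponentsWithStats(m)
for k in range(1,n):
    if st[k,4]>40: print("knob",st[k],ce[k].round(1))
f=lambda p,z:ray2z(np.array(p)/1.5625,K,R,t,z)[:,:2]
for nm,p in dict(small=(247,221),finger=(341,220),large=(430,211),square=(516,226)).items(): print(nm,f([p],80).round(1))
for nm,p in dict(finger=[(331,184),(359,184),(360,242),(331,242)],square=[(494,194),(534,206),(520,245),(480,231)]).items():
    w=f(p,34).astype(np.float32);print(nm,w.round(1).tolist(),w.mean(0),cv2.minAreaRect(w))
for nm,p in dict(small=(261,215),large=(428,205)).items(): print(nm,f([p],34).round(1))
b=i[105:165,140:350,::-1];cv2.imwrite("pics/w4c.png",cv2.resize(b,(798,228),interpolation=cv2.INTER_CUBIC))
E
```

```text
knob [268 127  16  17 219] [275.1 134.9]
knob [150 132  23  18 289] [160.4 139.9]
knob [210 132  17  17 234] [218.3 140. ]
knob [318 135  21  18 261] [328.4 143.7]
small [[497.8 351.9]]
finger [[501.8 273.9]]
large [[512.2 200.6]]
square [[502.8 128.2]]
finger [[527.2000122070312, 288.1000061035156], [528.2000122070312, 262.79998779296875], [475.6000061035156, 261.0], [474.5, 288.1000061035156]] [501.3698 274.9874] ((501.3516540527344, 275.4465026855469), (52.88472366333008, 27.086002349853516), 1.9902881383895874)
square [[524.4000244140625, 140.3000030517578], [515.2000122070312, 102.69999694824219], [478.79998779296875, 111.30000305175781], [490.3999938964844, 149.89999389648438]] [502.20624 126.05159] ((501.769775390625, 126.41223907470703), (40.2515983581543, 37.38699722290039), 76.23680877685547)
small [[496.9 352.3]]
large [[512.2 199.5]]
```

View pics/w4c.png

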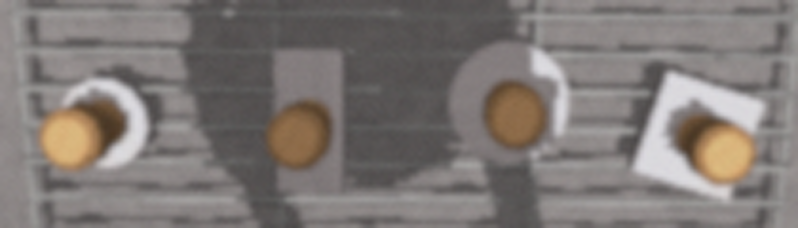

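carry_out(
  plan=[
    [[21, -99, -222, -17, 0.5], [21, -99, -222, -17, 0.5], [21, -99, -222, -17, 0.5], [21, -99, -222, -17, 0.5], [21, -99, -222, -17, 0.5], [21, -99, -222, -17, 0.5], [21, -99, -222, -17, 0.5], [21, -99, -222, -17, 0.5], [21, -99, -222, -17, 0.5]],
  ],
  squeeze=30,
)

```text
t: 7.88
tcp_pos: [503.6, 127.9, 133.1]
ee_rot: [-3.115, 0.399, -0.003]
ft_force: [-0.9, 0.6, 0.9]
grip_width: 42.7
grip_force: 0.0
```

```bash
python3 - <<'E'
from h import *
i,K,R,t,s=wrist();print(s["tcp_pos"],toolyaw(s)[0],s["grip_width"])
cv2.imwrite("pics/w5.png",i[:,:,::-1])
np.savez("w5.npz",i=i,K=K,R=R,t=t)
print(proj([[502.4,127,82],[502.4,127,34]],K,R,t))
hsv=cv2.cvtColor(i,cv2.COLOR_RGB2HSV)
m=((hsv[...,1]>70)&(hsv[...,0]<25)&(hsv[...,2]>50)).astype(np.uint8)
n,l,st,ce=cv2.connectedComponentsWithStats(m)
for k in range(1,n):
    if st[k,4]>100: print("knob",st[k],ce[k].round(1))
E
```

```text
[503.56716578 127.89747545 133.10427421] -104.58312564283564 42.72112902081105
[[257.3113892  222.81915325]
 [256.93325886 200.00012326]]
knob [  359     0   153   223 15908] [422.8 120. ]
knob [ 241  191   31   46 1080] [256.3 214.6]
knob [ 134  202   43   47 1251] [155.6 225.9]
knob [  39  235   57   51 1507] [ 65.9 261.4]
knob [  0 260  14  19 200] [  5.3 268.9]
```

View pics/w5.png

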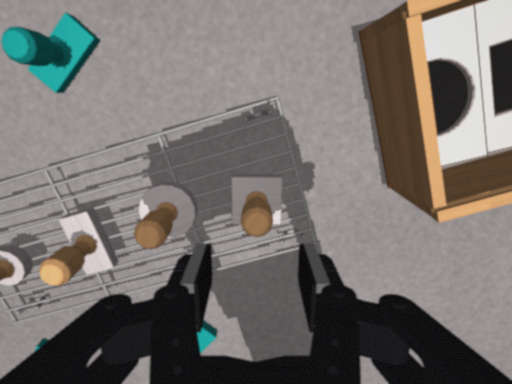

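The square head now sits square to the gripper, with its knob top at (256,223) as predicted. Descend and grip.

carry_out(
  plan=[
    [[-1, -1, -40, 0, 0.5], [-1, -1, -75, 0, 0.5], [-1, -1, -84, 0, 0.5], [-1, -1, -84, 0, 0.5], [-1, -1, -84, 0, 0.1], [-1, -1, -84, 0, 0.1], [-1, -1, -84, 0, 0.1], [-1, -1, -84, 0, 0.1], [-1, -1, -84, 0, 0.1], [-1, -1, -60, 0, 0.1], [-1, -1, -20, 0, 0.1], [-1, -1, 20, 0, 0.1]],
  ],
)

```text
t: 8.93
tcp_pos: [499.9, 127.2, 151.4]
ee_rot: [3.116, -0.396, -0.006]
ft_force: [0.4, -0.2, -0.2]
grip_width: 21.1
grip_force: 29.8
```

carry_out(
  plan=[
    [[0, 0, 0, 0, 0.1], [0, 0, 0, 0, 0.1]],
  ],
)

```text
t: 9.1
tcp_pos: [503.9, 127.7, 155.7]
ee_rot: [-3.115, 0.396, -0.012]
ft_force: [-0.3, -1.1, -0.9]
grip_width: 21.0
grip_force: 29.9
```

carry_out(
  plan=[
    [[42, -221, 0, 17, 0.1], [42, -221, 0, 17, 0.1], [42, -221, 0, 17, 0.1], [42, -221, 0, 17, 0.1], [42, -221, 0, 17, 0.1], [42, -221, 0, 17, 0.1], [42, -221, 0, 17, 0.1], [42, -221, 0, 17, 0.1], [42, -221, 0, 17, 0.1]],
  ],
)

```text
t: 9.85
tcp_pos: [542.4, -92.9, 149.8]
ee_rot: [-3.139, -0.069, 0.004]
ft_force: [-0.2, 0.6, -1.2]
grip_width: 20.9
grip_force: 30.1
```

```bash
python3 - <<'E'
from h import *
i,K,R,t,s=wrist();print(s["tcp_pos"],toolyaw(s)[0],s["grip_width"])
cv2.imwrite("pics/w6.png",i[:,:,::-1])
E
```

```text
[542.40395312 -92.86810644 149.84469892] -87.49210238052129 20.94486792150659
```

View pics/w6.png

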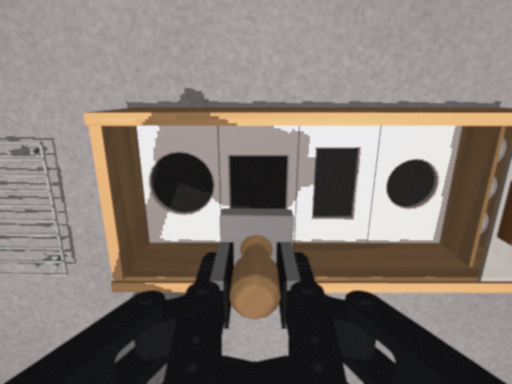

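The stamp hangs square, just short of its recess at (258,182). Lower it.

carry_out(
  plan=[
    [[3, -1, -30, 0, 0.1], [3, -1, -60, 0, 0.1], [3, -1, -85, 0, 0.1], [3, -1, -100, 0, 0.1], [3, -1, -107, 0, 0.1], [3, -1, -110, 0, 0.1], [3, -1, -110, 0, 0.1], [3, -1, -110, 0, 0.1]],
  ],
)

```text
t: 10.57
tcp_pos: [547.4, -94.4, 42.7]
ee_rot: [3.14, 0.07, 0.003]
ft_force: [0.9, -0.0, -1.1]
grip_width: 21.0
grip_force: 30.1
```

carry_out(
  plan=[
    [[-1, 0, -2, 0, 0.1], [-1, 0, -4, 0, 0.1], [-1, 0, -5, 0, 0.1], [-1, 0, -5, 0, 0.1]],
  ],
)

```text
t: 10.9
tcp_pos: [546.5, -95.1, 38.4]
ee_rot: [3.14, 0.069, 0.003]
ft_force: [-2.2, 1.1, 5.4]
grip_width: 21.2
grip_force: 30.3
```

carry_out(
  plan=[
    [[0, 0, 0, 0, 0.4], [0, 0, 0, 0, 0.4], [0, 0, 0, 0, 0.4], [0, 0, 30, 0, 0.4], [0, 0, 70, 0, 0.4], [0, 0, 110, 0, 0.4], [-34, 295, 110, 0, 0.5], [-34, 295, 110, 0, 0.5], [-34, 295, 110, 0, 0.5], [-34, 295, 110, 0, 0.5], [-34, 295, 110, 0, 0.5], [-34, 295, 110, 0, 0.5]],
  ],
)

```text
t: 11.9
tcp_pos: [516.1, 155.5, 146.5]
ee_rot: [-3.141, -0.068, -0.001]
ft_force: [0.5, -0.1, 0.3]
grip_width: 42.8
grip_force: 0.0
```

carry_out(
  plan=[
    [[0, 40, -13, 0, 0.5], [0, 45, -13, 0, 0.5], [0, 45, -13, 0, 0.5]],
  ],
)

```text
t: 12.15
tcp_pos: [515.7, 200.7, 132.4]
ee_rot: [3.14, 0.075, -0.003]
ft_force: [0.4, 0.2, -0.0]
grip_width: 42.8
grip_force: 0.0
```

```bash
cat > k.py <<'E'
from h import *
i,K,R,t,s=wrist();print(s["tcp_pos"],toolyaw(s)[0],s["grip_width"])
hsv=cv2.cvtColor(i,cv2.COLOR_RGB2HSV)
m=((hsv[...,1]>70)&(hsv[...,0]<25)&(hsv[...,2]>50)).astype(np.uint8)
n,l,st,ce=cv2.connectedComponentsWithStats(m)
for k in range(1,n):
    if 300<st[k,4]<5000:
        x,y,w,h,a=st[k];r=w/2 
        ys,xs=np.nonzero(l==k);b=ys>ys.max()-16  # near end = knob top
        u=(xs[b].min()+xs[b].max())/2; rad=(xs[b].max()-xs[b].min())/2
        print("top px",u,ys.max()-rad,"r",rad,"->",ray2z([(u,ys.max()-rad)],K,R,t,79).round(1))
E
python3 k.py
```

```text
[515.66728499 200.73162093 132.37010627] -87.25167944688724 42.794281653869795
top px 255.5 225.5 r 14.5 -> [[511.8 200.1  79. ]]
top px 35.0 227.0 r 22.0 -> [[503.8 347.2  79. ]]
top px 146.0 232.0 r 17.0 -> [[503.6 273.3  79. ]]
```

carry_out(
  plan=[
    [[-3, -0.5, -40, 0, 0.5], [-3, -0.5, -75, 0, 0.5], [-3, -0.5, -83, 0, 0.5], [-3, -0.5, -83, 0, 0.5], [-3, -0.5, -83, 0, 0.1], [-3, -0.5, -83, 0, 0.1], [-3, -0.5, -83, 0, 0.1], [-3, -0.5, -83, 0, 0.1], [-3, -0.5, -83, 0, 0.1], [-3, -0.5, -60, 0, 0.1], [-3, -0.5, -20, 0, 0.1], [-3, -0.5, 20, 0, 0.1]],
  ],
)

```text
t: 13.2
tcp_pos: [512.2, 198.0, 153.0]
ee_rot: [3.14, 0.069, -0.006]
ft_force: [1.9, 1.0, -0.4]
grip_width: 20.9
grip_force: 29.9
```

carry_out(
  plan=[
    [[30, -224, 0, 0, 0.1], [30, -224, 0, 0, 0.1], [30, -224, 0, 0, 0.1], [30, -224, 0, 0, 0.1], [30, -224, 0, 0, 0.1], [30, -224, 0, 0, 0.1], [30, -224, 0, 0, 0.1], [30, -224, 0, 0, 0.1]],
  ],
)

```text
t: 13.87
tcp_pos: [543.8, -26.4, 153.7]
ee_rot: [-3.14, -0.065, -0.0]
ft_force: [-0.8, -0.5, -1.7]
grip_width: 20.8
grip_force: 30.1
```

```bash
python3 - <<'E'
from h import *
i,K,R,t,s=wrist();print(s["tcp_pos"],toolyaw(s)[0],s["grip_width"])
cv2.imwrite("pics/w7.png",i[:,:,::-1])
E
```

```text
[543.82437558 -26.40402502 153.68509596] -87.61164791966705 20.84288454276687
```

View pics/w7.png

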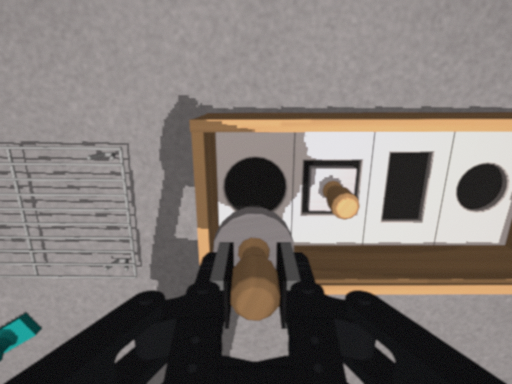

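The square stamp sits in its recess at (331,187), and the large stamp lines up with its own (255,184). Lower it.

carry_out(
  plan=[
    [[-1, 1, -30, 0, 0.1], [-1, 1, -60, 0, 0.1], [-1, 1, -85, 0, 0.1], [-1, 1, -100, 0, 0.1], [-1, 1, -108, 0, 0.1], [-1, 1, -112, 0, 0.1], [-1, 1, -112, 0, 0.1], [-1, 1, -112, 0, 0.1]],
  ],
)

```text
t: 14.58
tcp_pos: [544.6, -23.3, 43.6]
ee_rot: [-3.141, -0.072, -0.006]
ft_force: [0.2, 0.5, 4.6]
grip_width: 21.0
grip_force: 31.3
```

carry_out(
  plan=[
    [[0, 0, -1, 0, 0.1], [0, 0, -3, 0, 0.1], [0, 0, -3, 0, 0.1]],
  ],
)

```text
t: 14.83
tcp_pos: [544.5, -23.7, 40.4]
ee_rot: [3.141, 0.072, 0.006]
ft_force: [-0.2, 0.9, 6.4]
grip_width: 20.9
grip_force: 31.0
```

carry_out(
  plan=[
    [[0, 0, -1, 0, 0.1], [0, 0, -2, 0, 0.1], [0, 0, -3, 0, 0.1], [0, 0, -3, 0, 0.1]],
  ],
)

```text
t: 15.17
tcp_pos: [545.1, -23.7, 40.4]
ee_rot: [-3.141, -0.071, -0.005]
ft_force: [-7.6, 2.6, 22.5]
grip_width: 20.9
grip_force: 32.5
```

carry_out(
  plan=[
    [[0, 0, 3, 0, 0.1], [0, 0, 3, 0, 0.1], [0, 0, 3, 0, 0.1]],
  ],
)

```text
t: 15.42
tcp_pos: [544.3, -24.0, 40.4]
ee_rot: [3.141, 0.071, 0.005]
ft_force: [-0.8, 1.2, 9.3]
grip_width: 21.0
grip_force: 31.3
```

```bash
python3 - <<'E'
from h import *
i,K,R,t,s=wrist();print(s["tcp_pos"],toolyaw(s)[0],s["ft_force"])
cv2.imwrite("pics/w8.png",i[:,:,::-1])
E
```

```text
[544.31871549 -24.00095293  40.42417548] -87.41981313610182 [-0.75554996  1.20387926  9.28924759]
```

View pics/w8.png

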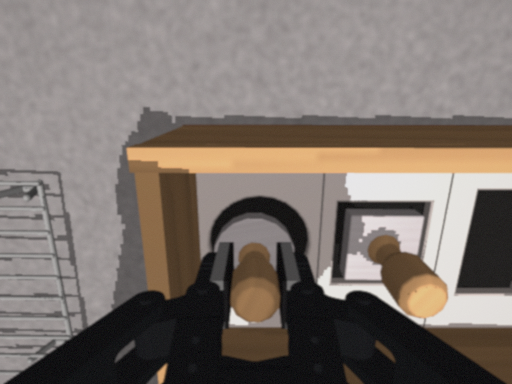

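```bash
python3 - <<'E'
from h import *
from workcell import sensors
i,K,R,t,s=wrist()
g=i.max(2);print(g[185:250,256].tolist())
for y in (235,):
  print(g[y,205:320].tolist())
for z in (22,25,29):
    x,y=544.3,-24
    print(z,proj([[x+23,y,z],[x,y-23,z],[x,y+23,z]],K,R,t).round(1).tolist())
print("recess",proj([[542.3+29,-23.9,17],[542.3,-23.9-29,17],[542.3,-23.9+29,17]],K,R,t).round(1).tolist())
E
```

```text
[153, 154, 155, 155, 155, 155, 155, 156, 155, 148, 128, 87, 44, 23, 23, 21, 23, 20, 17, 22, 21, 24, 21, 25, 19, 25, 25, 48, 69, 81, 81, 81, 85, 110, 138, 145, 141, 139, 137, 140, 139, 140, 142, 140, 137, 138, 138, 140, 142, 141, 142, 143, 143, 141, 140, 141, 136, 128, 119, 118, 115, 118, 118, 119, 116]
[153, 152, 146, 133, 115, 86, 51, 26, 19, 25, 21, 19, 40, 60, 85, 110, 132, 139, 139, 138, 141, 139, 139, 141, 140, 140, 141, 139, 141, 142, 141, 141, 142, 141, 141, 141, 141, 141, 142, 143, 141, 139, 141, 140, 142, 143, 141, 142, 142, 142, 143, 142, 141, 140, 142, 140, 138, 141, 140, 143, 141, 142, 142, 141, 140, 141, 140, 142, 142, 141, 141, 142, 140, 140, 139, 141, 139, 138, 141, 141, 138, 137, 128, 105, 71, 39, 23, 20, 22, 18, 23, 21, 21, 19, 26, 25, 22, 22, 22, 23, 24, 34, 68, 99, 121, 137, 147, 153, 153, 153, 153, 151, 152, 142, 118]
22 [[256.7, 204.9], [295.8, 245.4], [213.6, 242.1]]
25 [[256.7, 206.7], [296.5, 247.8], [213.0, 244.5]]
29 [[256.7, 209.3], [297.4, 251.2], [212.0, 247.8]]
recess [[256.8, 195.0], [304.7, 245.1], [204.1, 241.0]]
```

carry_out(
  plan=[
    [[0, 0, 15, 0, 0.1], [0, 0, 30, 0, 0.1], [0, 0, 30, 0, 0.1], [0, 0, 30, 0, 0.1]],
  ],
)

```text
t: 15.85
tcp_pos: [542.9, -24.4, 68.4]
ee_rot: [3.141, 0.07, 0.001]
ft_force: [0.7, 0.2, -1.6]
grip_width: 21.0
grip_force: 30.1
```

```bash
python3 - <<'E'
from h import *
i,K,R,t,s=wrist();p=s["tcp_pos"];print(p,toolyaw(s)[0],s["ft_force"])
cv2.imwrite("pics/w9.png",i[:,:,::-1])
a=cv2.imread("pics/w7.png");b=cv2.imread("pics/w6.png")
for im in(i,a,b): print(im.max(2)[198:226,240].tolist())
for x in(544,541,538): print(x,proj([[x+23,p[1],p[2]-15],[x+23,p[1],p[2]-27]],K,R,t).round(1).tolist())
cv2.imwrite("pics/cmp.png",np.hstack([a[150:340,180:340],i[150:340,180:340,::-1]]).repeat(2,0).repeat(2,1))
E
```

```text
[542.90500033 -24.3667607   68.42005519] -87.44860031108144 [ 0.70501844  0.2420241  -1.56333668]
[18, 20, 19, 23, 25, 18, 21, 18, 22, 19, 21, 21, 21, 23, 18, 27, 46, 63, 74, 76, 78, 90, 115, 135, 137, 136, 134, 134]
[22, 24, 19, 24, 24, 19, 21, 27, 33, 36, 44, 60, 77, 80, 83, 83, 84, 98, 121, 138, 139, 135, 132, 132, 133, 135, 133, 135]
[22, 21, 23, 21, 24, 23, 19, 28, 35, 44, 64, 83, 88, 89, 88, 87, 100, 119, 133, 142, 144, 143, 143, 143, 144, 144, 145, 145]
544 [[256.8, 205.0], [256.7, 198.0]]
541 [[256.5, 210.3], [256.4, 203.0]]
538 [[256.3, 215.6], [256.2, 208.0]]
```

View pics/cmp.png

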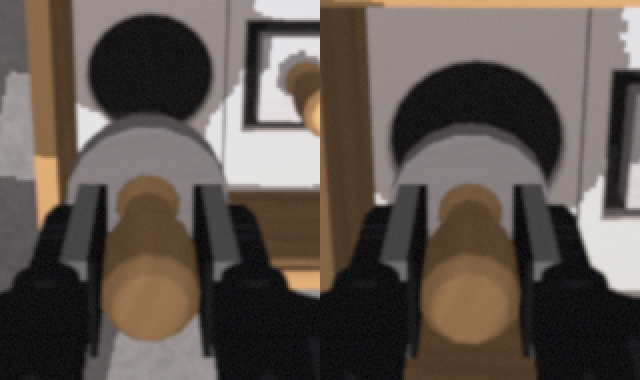

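The head sits about 6 mm to the robot side of the TCP, so the large stamp caught the near rim. I'll shift it +6.5 mm in x and -2 mm in y and lower it again.

carry_out(
  plan=[
    [[6.5, -2, 0, 0, 0.1], [6.5, -2, 0, 0, 0.1], [6.5, -2, -10, 0, 0.1], [6.5, -2, -20, 0, 0.1], [6.5, -2, -25, 0, 0.1], [6.5, -2, -28, 0, 0.1], [6.5, -2, -28, 0, 0.1], [6.5, -2, -28, 0, 0.1]],
  ],
)

```text
t: 16.57
tcp_pos: [548.3, -26.6, 40.6]
ee_rot: [-3.14, -0.069, 0.006]
ft_force: [-5.8, 0.1, 8.9]
grip_width: 20.8
grip_force: 31.1
```

carry_out(
  plan=[
    [[0, 0, -1, 0, 0.1], [0, 0, -3, 0, 0.1], [0, 0, -4, 0, 0.1], [0, 0, -4, 0, 0.1]],
  ],
)

```text
t: 16.9
tcp_pos: [549.9, -26.7, 40.3]
ee_rot: [-3.141, -0.07, 0.003]
ft_force: [-11.1, 2.7, 26.1]
grip_width: 21.0
grip_force: 32.8
```

```bash
python3 - <<'E'
from h import *
i,K,R,t,s=wrist();p=s["tcp_pos"];print(p,s["ft_force"])
g=i.max(2);print(g[185:240,256].tolist());print(g[235,200:320:2].tolist())
cv2.imwrite("pics/w10.png",i[:,:,::-1])
E
```

```text
[549.872647   -26.74580655  40.31008638] [-11.14460546   2.70408785  26.13949154]
[142, 139, 140, 141, 146, 152, 158, 157, 157, 159, 160, 158, 159, 158, 158, 159, 156, 158, 153, 135, 98, 58, 28, 23, 21, 23, 23, 22, 27, 54, 73, 83, 81, 82, 102, 136, 148, 146, 145, 144, 142, 144, 145, 146, 146, 143, 143, 143, 144, 146, 145, 144, 146, 145, 146]
[155, 157, 153, 122, 53, 17, 26, 17, 24, 32, 76, 129, 145, 145, 144, 146, 144, 145, 145, 144, 144, 145, 145, 147, 146, 146, 146, 146, 145, 145, 145, 146, 147, 145, 145, 146, 146, 146, 144, 146, 143, 146, 145, 136, 98, 46, 25, 22, 22, 22, 81, 141, 156, 156, 156, 155, 153, 115, 143, 157]
```

```bash
python3 - <<'E'
from h import *
i,K,R,t,s=wrist()
print("rim",ray2z([(256,205.3),(208,235),(300.5,235)],K,R,t,17).round(1).tolist())
for b,tp in((10,22),(17,29)): print(b,"bottom edge",ray2z([(256,213.5)],K,R,t,b).round(1),"top edge",ray2z([(256,219.5),(221,235),(287,235)],K,R,t,tp).round(1).tolist())
E
```

```text
rim [[570.8, -26.5, 17.0], [551.6, 0.1, 17.0], [553.9, -52.7, 17.0]]
10 bottom edge [[563.3 -26.8  10. ]] top edge [[564.3, -26.8, 22.0], [554.3, -7.8, 22.0], [555.9, -44.3, 22.0]]
17 bottom edge [[565.9 -26.7  17. ]] top edge [[567.2, -26.6, 29.0], [557.5, -8.5, 29.0], [559.0, -43.4, 29.0]]
```

The large head is centred in its recess at about (541,-26) and down on the floor. Release it and go to the finger stamp.

carry_out(
  plan=[
    [[0, 0, 4, 0, 0.1], [0, 0, 4, 0, 0.4], [0, 0, 4, 0, 0.4], [0, 0, 4, 0, 0.4], [0, 0, 35, 0, 0.4], [0, 0, 70, 0, 0.4], [0, 0, 105, 0, 0.4], [-47, 300, 105, 0, 0.5], [-47, 300, 105, 0, 0.5], [-47, 300, 105, 0, 0.5], [-47, 300, 105, 0, 0.5], [-47, 300, 105, 0, 0.5]],
  ],
)

```text
t: 18.0
tcp_pos: [516.1, 180.7, 140.7]
ee_rot: [3.141, 0.068, -0.001]
ft_force: [0.2, 0.0, 0.0]
grip_width: 42.7
grip_force: 0.0
```

carry_out(
  plan=[
    [[-25, 99, -8, 0, 0.5], [-25, 99, -8, 0, 0.5], [-25, 99, -8, 0, 0.5], [-25, 99, -8, 0, 0.5], [-25, 99, -8, 0, 0.5]],
  ],
)

```text
t: 18.42
tcp_pos: [491.2, 278.5, 132.3]
ee_rot: [3.14, 0.073, -0.002]
ft_force: [0.2, -0.1, 0.7]
grip_width: 42.7
grip_force: 0.0
```

```bash
python3 k.py
```

```text
[491.24998218 278.54681358 132.2952117 ] -87.35109304835797 42.7255613139728
top px 145.0 203.0 r 18.0 -> [[500.  350.5  79. ]]
top px 261.5 205.5 r 15.5 -> [[501.7 274.6  79. ]]
```

carry_out(
  plan=[
    [[10.5, -4, -20, 0, 0.5], [10.5, -4, -45, 0, 0.5], [10.5, -4, -75, 0, 0.5], [10.5, -4, -83, 0, 0.5], [10.5, -4, -83, 0, 0.5]],
  ],
)

```text
t: 18.88
tcp_pos: [500.5, 271.7, 47.0]
ee_rot: [3.138, 0.066, -0.01]
ft_force: [-0.3, -0.3, 0.5]
grip_width: 42.7
grip_force: 0.0
```

carry_out(
  plan=[
    [[0, 0, 0, 0, 0.1], [0, 0, 0, 0, 0.1], [0, 0, 0, 0, 0.1], [0, 0, 0, 0, 0.1], [0, 0, 0, 0, 0.1], [0, 0, 30, 0, 0.1], [0, 0, 65, 0, 0.1], [0, 0, 100, 0, 0.1], [0, 0, 100, 0, 0.1]],
  ],
)

```text
t: 19.63
tcp_pos: [507.1, 276.1, 160.0]
ee_rot: [-3.136, -0.069, -0.022]
ft_force: [1.4, 0.2, 0.3]
grip_width: 21.0
grip_force: 29.8
```

carry_out(
  plan=[
    [[49, -438, 0, 0, 0.1], [49, -438, 0, 0, 0.1], [49, -438, 0, 0, 0.1], [49, -438, 0, 0, 0.1], [49, -438, 0, 0, 0.1], [49, -438, 0, 0, 0.1], [49, -438, 0, 0, 0.1], [49, -438, 0, 0, 0.1], [49, -438, 0, 0, 0.1], [49, -438, 0, 0, 0.1], [49, -438, 0, 0, 0.1], [49, -438, 0, 0, 0.1]],
  ],
)

```text
t: 20.63
tcp_pos: [551.9, -168.6, 151.0]
ee_rot: [3.139, 0.061, 0.002]
ft_force: [-0.2, 0.0, 0.1]
grip_width: 20.9
grip_force: 30.0
```

carry_out(
  plan=[
    [[0, 0, -30, 0, 0.1], [0, 0, -60, 0, 0.1], [0, 0, -75, 0, 0.1], [0, 0, -75, 0, 0.1], [0, 0, -75, 0, 0.1], [0, 0, -75, 0, 0.1]],
  ],
)

```text
t: 21.13
tcp_pos: [552.6, -163.8, 77.1]
ee_rot: [3.14, 0.07, 0.004]
ft_force: [0.3, -0.5, 0.1]
grip_width: 20.8
grip_force: 30.0
```

```bash
python3 - <<'E'
from h import *
i,K,R,t,s=wrist();p=s["tcp_pos"];print(p,toolyaw(s)[0],s["ft_force"]);np.savez("w11.npz",i=i,K=K,R=R,t=t)
cv2.imwrite("pics/w11.png",i[:,:,::-1])
E
```

```text
[ 552.63260366 -163.82165745   77.05572196] -87.4483865457571 [ 0.30997669 -0.51444677  0.1253108 ]
```

View pics/w11.png

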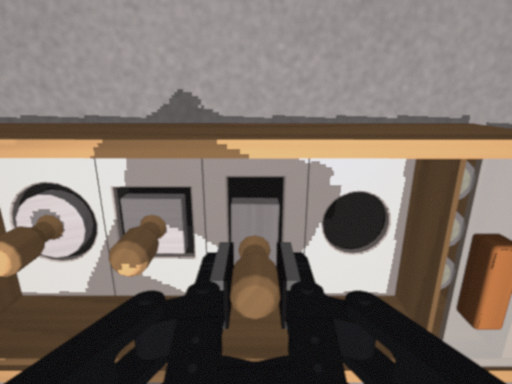

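The large and square stamps are seated at (52,218) and (155,222). The finger head (cols 231–280) is centred over its recess (cols 228–284). My picture allowance is used up, so the remaining checks are numeric.

```bash
python3 - <<'E'
from h import *
c=np.load("w11.npz");i,K,R,t=c["i"],c["K"],c["R"],c["t"]
g=i.max(2);print(g[170:210,250].tolist());print(g[215,222:290].tolist())
print("rim x",ray2z([(250,177)],K,R,t,17).round(1),"center expect 548.6+33")
for r in(195,197,200):print(r,ray2z([(250,r)],K,R,t,62).round(1)-[27,0,0],ray2z([(250,r)],K,R,t,50).round(1)-[27,0,0])
E
```

```text
[152, 152, 153, 152, 150, 137, 106, 61, 27, 19, 24, 19, 17, 25, 22, 25, 18, 19, 20, 21, 21, 23, 21, 20, 16, 23, 26, 47, 71, 79, 78, 81, 87, 96, 117, 125, 130, 132, 131, 130]
[151, 151, 149, 147, 134, 109, 73, 44, 60, 101, 125, 132, 132, 132, 132, 132, 133, 135, 134, 135, 136, 132, 134, 133, 133, 131, 129, 130, 130, 134, 134, 137, 134, 133, 133, 129, 130, 129, 127, 129, 131, 132, 134, 133, 135, 134, 131, 133, 132, 134, 136, 135, 136, 138, 136, 130, 108, 72, 34, 34, 69, 108, 130, 145, 149, 150, 151, 151]
rim x [[ 580.4 -159.5   17. ]] center expect 548.6+33
195 [[ 555.1 -160.    62. ]] [[ 551.3 -160.    50. ]]
197 [[ 554.  -160.1   62. ]] [[ 550.1 -160.1   50. ]]
200 [[ 552.3 -160.2   62. ]] [[ 548.4 -160.1   50. ]]
```

carry_out(
  plan=[
    [[-2, 0, -10, 0, 0.1], [-2, 0, -22, 0, 0.1], [-2, 0, -30, 0, 0.1], [-2, 0, -34, 0, 0.1], [-2, 0, -36, 0, 0.1], [-2, 0, -37, 0, 0.1], [-2, 0, -37, 0, 0.1], [-2, 0, -37, 0, 0.1]],
  ],
)

```text
t: 21.85
tcp_pos: [548.7, -163.1, 40.1]
ee_rot: [-3.138, -0.069, 0.006]
ft_force: [-8.7, 5.1, 14.3]
grip_width: 21.3
grip_force: 31.4
```

carry_out(
  plan=[
    [[0, 0, -1, 0, 0.1], [0, 0, -3, 0, 0.1], [0, 0, -3, 0, 0.1], [0, 0, -3, 0, 0.1]],
  ],
)

```text
t: 22.18
tcp_pos: [549.0, -163.3, 40.0]
ee_rot: [-3.138, -0.07, 0.008]
ft_force: [-17.3, 7.8, 31.5]
grip_width: 20.9
grip_force: 32.9
```

carry_out(
  plan=[
    [[0, 0, 3, 0, 0.1], [0, 0, 3, 0, 0.4], [0, 0, 3, 0, 0.4], [0, 0, 3, 0, 0.4], [0, 0, 35, 0, 0.4], [0, 0, 70, 0, 0.4], [0, 0, 105, 0, 0.4], [-51, 515, 105, 0, 0.5], [-51, 515, 105, 0, 0.5], [-51, 515, 105, 0, 0.5], [-51, 515, 105, 0, 0.5], [-51, 515, 105, 0, 0.5]],
  ],
)

```text
t: 23.18
tcp_pos: [528.3, 45.0, 139.7]
ee_rot: [-3.141, -0.068, 0.001]
ft_force: [0.9, 0.2, -0.2]
grip_width: 42.8
grip_force: 0.0
```

carry_out(
  plan=[
    [[-31, 310, -10, 0, 0.5], [-31, 310, -10, 0, 0.5], [-31, 310, -10, 0, 0.5], [-31, 310, -10, 0, 0.5], [-31, 310, -10, 0, 0.5], [-31, 310, -10, 0, 0.5], [-31, 310, -10, 0, 0.5], [-31, 310, -10, 0, 0.5], [-31, 310, -10, 0, 0.5], [-31, 310, -10, 0, 0.5], [-31, 310, -10, 0, 0.5]],
  ],
)

```text
t: 24.1
tcp_pos: [497.9, 352.6, 129.6]
ee_rot: [3.14, 0.068, -0.002]
ft_force: [-0.5, -0.9, -0.2]
grip_width: 42.8
grip_force: 0.0
```

```bash
python3 k.py
```

```text
[497.86240187 352.61947235 129.57154477] -87.50091439937371 42.76924477665392
top px 255.5 220.5 r 15.5 -> [[498.7 352.2  79. ]]
```

carry_out(
  plan=[
    [[0.5, -0.5, -35, 0, 0.5], [0.5, -0.5, -70, 0, 0.5], [0.5, -0.5, -80, 0, 0.5], [0.5, -0.5, -80, 0, 0.5], [0.5, -0.5, -80, 0, 0.1], [0.5, -0.5, -80, 0, 0.1], [0.5, -0.5, -80, 0, 0.1], [0.5, -0.5, -80, 0, 0.1], [0.5, -0.5, -80, 0, 0.1], [0.5, -0.5, -50, 0, 0.1], [0.5, -0.5, -15, 0, 0.1], [0.5, -0.5, 20, 0, 0.1]],
  ],
)

```text
t: 25.15
tcp_pos: [497.7, 352.6, 150.9]
ee_rot: [3.14, 0.069, -0.003]
ft_force: [0.0, 0.9, -0.8]
grip_width: 20.9
grip_force: 29.7
```

carry_out(
  plan=[
    [[27, -300, 0, 0, 0.1], [27, -300, 0, 0, 0.1], [27, -300, 0, 0, 0.1], [27, -300, 0, 0, 0.1], [27, -300, 0, 0, 0.1], [27, -300, 0, 0, 0.1], [27, -300, 0, 0, 0.1], [27, -300, 0, 0, 0.1], [27, -300, 0, 0, 0.1], [27, -300, 0, 0, 0.1]],
  ],
)

```text
t: 25.98
tcp_pos: [525.6, 52.9, 150.8]
ee_rot: [-3.14, -0.067, -0.001]
ft_force: [-0.1, 0.3, -0.4]
grip_width: 21.1
grip_force: 29.9
```

carry_out(
  plan=[
    [[27, -285, 0, 0, 0.1], [27, -285, 0, 0, 0.1], [27, -285, 0, 0, 0.1], [27, -285, 0, 0, 0.1], [27, -285, 0, 0, 0.1], [27, -285, 0, 0, 0.1], [27, -285, 0, 0, 0.1], [27, -285, 0, 0, 0.1], [27, -285, 0, 0, 0.1], [27, -285, 0, 0, 0.1], [27, -285, 0, 0, 0.1]],
  ],
)

```text
t: 26.9
tcp_pos: [552.8, -229.9, 150.2]
ee_rot: [-3.14, -0.073, 0.001]
ft_force: [-0.3, 0.2, -0.4]
grip_width: 21.0
grip_force: 30.0
```

carry_out(
  plan=[
    [[0, 0, -35, 0, 0.1], [0, 0, -65, 0, 0.1], [0, 0, -75, 0, 0.1], [0, 0, -75, 0, 0.1], [0, 0, -75, 0, 0.1]],
  ],
)

```text
t: 27.32
tcp_pos: [552.6, -231.0, 75.5]
ee_rot: [-3.14, -0.071, 0.001]
ft_force: [0.3, 0.1, -0.6]
grip_width: 20.9
grip_force: 30.1
```

```bash
python3 - <<'E'
from h import *
i,K,R,t,s=wrist();p=s["tcp_pos"];print(p,toolyaw(s)[0],s["ft_force"],s["grip_width"]);np.savez("w12.npz",i=i,K=K,R=R,t=t)
g=i.max(2);np.set_printoptions(linewidth=250)
print(g[165:235,250]);print(g[195,210:310]);print(g[222,210:310])
print(proj([[551+23,-233,17],[551,-233+23,17],[551,-233-23,17]],K,R,t).round(1).tolist())
print(proj([[p[0]+17,p[1],p[2]-15],[p[0]+17,p[1],p[2]-27],[p[0],p[1]+17,p[2]-15],[p[0],p[1]-17,p[2]-15]],K,R,t).round(1).tolist())
E
```

```text
[ 552.63119091 -231.0018796    75.53498055] -87.40425176776839 [ 0.34464663  0.06030604 -0.60732077] 20.94079089193142
[147 149 149 149 150 148 148 148 148 147 147 146 148 147 147 147 147 148 145 148 147 142 124  86  46  21  17  20  17  19  24  17  18  21  17  23  23  20  24  23  15  21  24  22  15  17  18  20  40  64  77  83  81  81  80  93 115 130 132 134 131 129
 131 130 132 129 131 131 131 127]
[149 149 146 148 148 147 147 148 147 147 146 147 146 146 147 148 146 145 149 146 147 147 145 138 125 111  89  60  40  22  15  16  22  19  21  21  22  21  21  20  24  19  20  22  19  19  25  16  24  17  19  21  21  21  23  18  15  22  21  19  23  18
  22  24  16  15  15  20  29  49  73  97 119 133 142 145 147 146 146 146 145 145 146 146 143 146 145 145 146 147 145 146 146 145 146 147 145 146 145 137]
[143 146 147 146 147 146 146 146 148 148 148 146 144 136 123  96  66  37  20  20  23  22  18  30  43  62  74  75  79  78  78  79  80  84  91 100 108 118 125 132 130 128 133 131 132 133 131 130 132 129 127 127 124 123 119 110 100  94  83  83  81  78
  80  79  80  76  63  45  28  25  22  19  21  21  19  17  22  23  23  34  64  93 114 133 142 145 145 146 145 146 147 145 146 146 147 146 146 140 121  96]
[[259.3, 187.2], [223.9, 218.3], [291.4, 221.0]]
[[256.2, 217.5], [256.2, 209.8], [223.9, 245.1], [285.7, 247.6]]
```

carry_out(
  plan=[
    [[0.5, -2, -10, 0, 0.1], [0.5, -2, -22, 0, 0.1], [0.5, -2, -30, 0, 0.1], [0.5, -2, -34, 0, 0.1], [0.5, -2, -36, 0, 0.1], [0.5, -2, -36, 0, 0.1], [0.5, -2, -36, 0, 0.1]],
  ],
)

```text
t: 27.95
tcp_pos: [556.3, -239.0, 52.6]
ee_rot: [3.131, 0.067, 0.005]
ft_force: [-29.8, 9.3, 56.5]
grip_width: 20.7
grip_force: 60.3
```

Contact at z=52: the gripper met the open cover's pull bar. I'll lift and turn the tool 90° so the fingers close along x.

carry_out(
  plan=[
    [[0, 0, 30, 0, 0.1], [0, 0, 60, 0, 0.1], [0, 0, 90, 0, 0.1], [0, 0, 100, 0, 0.1], [0, 0, 100, 0, 0.1], [0, 0, 100, 0, 0.1]],
  ],
)

```text
t: 28.45
tcp_pos: [552.8, -234.1, 138.6]
ee_rot: [-3.141, -0.069, 0.0]
ft_force: [0.8, -0.2, -1.3]
grip_width: 21.1
grip_force: 33.8
```

```bash
python3 - <<'E'
from h import *
i,K,R,t,s=wrist();p=s["tcp_pos"];print(p,toolyaw(s)[0],s["ft_force"],s["grip_width"],s["joints"].round(2));np.savez("w13.npz",i=i,K=K,R=R,t=t)
np.set_printoptions(linewidth=250)
a=np.load("w12.npz")["i"].max(2);g=i.max(2)
for q in(a,g):print(q[205:235,254],q[222,225:290])
m=((i[...,0]>1.9*i[...,2])&(i[...,0]>90)).astype(np.uint8);m[:,:380]=0
n,l,st,ce=cv2.connectedComponentsWithStats(m)
for k in range(1,n):
    if st[k,4]>200: x,y,w,h,_=st[k];print(st[k],ray2z([(x,y),(x+w,y+h),ce[k]],K,R,t,96).round(1).tolist())
E
```

```text
[ 552.84526654 -234.08775414  138.58036057] -87.49559306023873 [ 0.76292535 -0.15671397 -1.31921801] 21.08842901850563 [-0.52  0.07  1.75  0.    1.32  1.  ]
[ 18  25  23  16  20  17  20  22  45  70  78  78  80  79  82  97 122 132 133 129 131 131 130 130 131 130 129 130 127 119] [ 96  66  37  20  20  23  22  18  30  43  62  74  75  79  78  78  79  80  84  91 100 108 118 125 132 130 128 133 131 132 133 131 130 132 129 127 127 124 123 119 110 100  94  83  83  81  78  80  79  80  76  63  45  28  25  22  19  21  21  19  17  22
  23  23  34]
[ 17  16  20  21  20  22  19  25  42  67  72  75  76  75  79  92 116 126 127 124 125 125 125 125 124 123 124 122 119 115] [216 217 217 216 217 216 216 217 203 178 140 100  78  74  72  76  77  78  82  88  96 103 112 118 121 122 122 123 124 126 125 124 124 124 123 123 122 121 117 112 106  97  87  78  77  74  75  74  74  76  89 123 165 189 193 194 203 211 214 216 218 218
 204 170 146]
```

carry_out(
  plan=[
    [[0, 0, 0, 90, 0.1], [0, 0, 0, 90, 0.1], [0, 0, 0, 90, 0.1], [0, 0, 0, 90, 0.1], [0, 0, 0, 90, 0.1], [0, 0, 0, 90, 0.1], [0, 0, 0, 90, 0.1], [0, 0, 0, 90, 0.1], [0, 0, 0, 90, 0.1], [0, 0, 0, 90, 0.1], [0, 0, 0, 90, 0.1], [0, 0, 0, 90, 0.1]],
  ],
)

```text
t: 29.5
tcp_pos: [551.4, -233.2, 135.5]
ee_rot: [-2.24, -2.194, 0.003]
ft_force: [0.1, 0.2, -0.6]
grip_width: 20.9
grip_force: 33.9
```

carry_out(
  plan=[
    [[0, 0, 0, 4, 0.1], [0, 0, -30, 4, 0.1], [0, 0, -62, 4, 0.1], [0, 0, -62, 4, 0.1], [0, 0, -62, 4, 0.1], [0, 0, -62, 4, 0.1]],
  ],
)

```text
t: 30.0
tcp_pos: [552.7, -233.9, 76.8]
ee_rot: [-2.172, -2.267, 0.001]
ft_force: [-0.1, -0.0, -0.4]
grip_width: 20.6
grip_force: 33.8
```

```bash
python3 - <<'E'
from h import *
i,K,R,t,s=wrist();p=s["tcp_pos"];print(p,toolyaw(s)[0],s["ft_force"],s["grip_width"],-R.T@t);np.savez("w14.npz",i=i,K=K,R=R,t=t)
np.set_printoptions(linewidth=250)
g=i.max(2)
print(g[165:235,250]);
for r in(195,200,222):print(r,g[r,200:310])
print("rec",proj([[551,-233+23,17],[551-23,-233,17],[551+23,-233,17]],K,R,t).round(1).tolist())
print("head",proj([[p[0],p[1]+17,p[2]-15],[p[0],p[1]+17,p[2]-27],[p[0]+17,p[1],p[2]-15],[p[0]-17,p[1],p[2]-15]],K,R,t).round(1).tolist())
E
```

```text
[ 552.67167152 -233.87744303   76.81316269] 2.457422696195246 [-0.12008183 -0.04768649 -0.39129036] 20.622558149473726 [ 550.86143196 -156.09791476  220.38086496]
[136 158 167 167 168 167 166 168 167 169 167 166 168 168 164 154 119  71  33  19  21  22  22  26  22  21  29  26  23  24  25  20  22  25  25  22  23  18  25  25  25  25  23  27  23  22  27  28  44  74  85  89  90  90  88 102 127 145 150 150 148 149
 149 148 150 151 148 147 148 144]
195 [165 164 164 165 166 165 165 165 165 165 164 163 168 166 166 164 164 166 166 166 163 154 132  97  62  35  23  25  23  20  23  21  23  24  23  22  27  19  25  25  25  26  22  27  22  25  25  24  22  23  25  23  28  27  26  24  22  23  22  25  27  22
  28  23  28  24  24  21  27  24  24  25  24  25  22  23  34  63  99 133 156 165 168 167 168 169 167 168 167 168 167 166 168 166 167 169 168 167 169 168 169 167 168 168 168 167 168 166 166 167]
200 [165 164 166 166 166 164 166 166 166 165 166 164 167 166 167 165 165 164 154 132  97  56  27  24  21  27  24  25  24  28  28  21  24  24  24  29  27  23  23  24  23  27  26  24  23  17  26  22  23  25  22  27  23  21  22  25  25  24  20  21  24  23
  19  23  22  27  23  22  27  24  23  25  25  23  24  23  29  23  24  28  56  96 132 158 163 166 166 167 166 169 168 167 169 167 167 168 168 168 167 167 167 169 168 167 167 168 168 168 169 168]
222 [164 165 164 165 164 163 165 163 164 164 164 165 164 165 165 162 160 149 132 110  88  61  32  24  24  26  22  23  20  26  22  24  24  34  54  69  81  84  87  86  86  86  90  93  99 112 121 130 136 144 145 147 145 147 149 148 149 149 147 146 146 144
 140 141 135 125 113  99  93  88  87  88  86  87  84  79  67  45  31  29  49  74  97 120 140 155 164 165 168 167 166 168 166 166 164 167 167 166 168 167 168 167 167 167 166 167 165 166 169 167]
rec [[251.7, 180.8], [216.6, 212.1], [284.1, 214.8]]
head [[253.6, 215.0], [253.7, 207.4], [283.3, 245.2], [221.3, 242.8]]
```

carry_out(
  plan=[
    [[-2.5, 3.5, 0, 0, 0.1], [-2.5, 3.5, -10, 0, 0.1], [-2.5, 3.5, -18, 0, 0.1], [-2.5, 3.5, -24, 0, 0.1], [-2.5, 3.5, -24, 0, 0.1]],
  ],
)

```text
t: 30.47
tcp_pos: [549.2, -229.8, 51.2]
ee_rot: [-2.171, -2.266, 0.001]
ft_force: [-0.4, -0.2, -1.2]
grip_width: 20.8
grip_force: 33.9
```

carry_out(
  plan=[
    [[0, 0, -4, 0, 0.1], [0, 0, -7, 0, 0.1], [0, 0, -9, 0, 0.1], [0, 0, -9, 0, 0.1]],
  ],
)

```text
t: 30.8
tcp_pos: [550.3, -230.5, 43.9]
ee_rot: [-2.173, -2.268, 0.0]
ft_force: [-0.2, 0.3, -0.7]
grip_width: 20.9
grip_force: 33.9
```

```bash
python3 - <<'E'
from h import *
i,K,R,t,s=wrist();p=s["tcp_pos"];print(p,toolyaw(s)[0],s["ft_force"],s["grip_width"])
np.set_printoptions(linewidth=250)
g=i.max(2)
print(g[185:235,250]);
for r in(222,228,):print(r,g[r,200:310])
print("rec",proj([[551,-233+23,17],[551-23,-233,17],[551+23,-233,17]],K,R,t).round(1).tolist())
E
```

```text
[ 550.26699059 -230.50264043   43.88855692] 2.453086880669525 [-0.21808865  0.31703954 -0.67285573] 20.895392583890853
[161 167 166 168 167 166 165 168 167 165 169 168 167 167 167 165 156 130  81  40  20  27  26  24  26  21  24  28  50  71  85  88  90  89  90 101 127 146 150 148 148 146 147 147 148 148 147 150 147 142]
222 [164 166 164 165 164 165 165 165 164 164 164 165 164 165 165 163 158 145 118  79  41  23  20  28  25  26  27  28  28  28  23  21  28  37  53  69  79  83  85  86  88  87  89  94 101 111 122 132 138 142 146 148 147 149 147 149 148 148 149 146 146 142
 143 141 135 129 114 100  90  88  87  84  85  87  85  80  66  49  33  22  18  24  23  21  27  23  31  50  89 122 146 161 166 166 167 166 168 167 166 166 166 166 164 166 166 167 167 167 165 167]
228 [167 166 164 165 165 163 166 165 163 165 163 167 165 161 154 138 104  59  31  25  22  27  26  26  27  26  25  22  29  44  67  78  81  87  97 120 133 143 147 148 147 149 147 147 149 149 147 148 147 148 147 149 145 147 150 150 151 151 153 151 151 149
 148 148 147 145 149 147 148 149 146 145 149 145 144 136 122 106  91  85  75  55  35  24  27  22  26  22  25  33  69 113 135 157 162 166 166 166 165 168 167 166 167 166 166 166 166 164 167 165]
rec [[255.2, 201.7], [214.2, 237.4], [292.7, 240.3]]
```

carry_out(
  plan=[
    [[-1, 0, -2, 0, 0.1], [-1, 0, -4, 0, 0.1], [-1, 0, -5, 0, 0.1], [-1, 0, -5, 0, 0.1]],
  ],
)

```text
t: 31.18
tcp_pos: [549.9, -230.9, 40.4]
ee_rot: [2.173, 2.268, -0.0]
ft_force: [-1.9, -0.8, 4.0]
grip_width: 20.8
grip_force: 34.2
```

carry_out(
  plan=[
    [[0, 0, 0, 0, 0.1], [0, 0, 0, 0, 0.4], [0, 0, 0, 0, 0.4], [0, 0, 0, 0, 0.4], [0, 0, 30, 0, 0.4], [0, 0, 70, 0, 0.4], [0, 0, 110, 0, 0.4], [0, 30, 150, -90, 0.4], [0, 60, 190, -90, 0.4], [0, 90, 230, -90, 0.4], [0, 100, 255, -90, 0.4], [0, 100, 255, -90, 0.4]],
  ],
)

```text
t: 32.18
tcp_pos: [551.7, -128.7, 302.2]
ee_rot: [2.762, 1.482, 0.013]
ft_force: [0.3, -1.1, 0.7]
grip_width: 34.3
grip_force: 0.0
```

carry_out(
  plan=[
    [[0, 0, 0, -54.2, 0.4], [0, 0, 0, -54.2, 0.4], [0, 0, 0, -54.2, 0.4], [0, 0, 0, -54.2, 0.4], [0, 0, 0, -54.2, 0.4], [0, 0, 0, -54.2, 0.4], [0, 0, 0, -54.2, 0.4], [0, 0, 0, -54.2, 0.4], [0, 0, 0, -54.2, 0.4], [0, 0, 0, -54.2, 0.4]],
  ],
)

```text
t: 33.02
tcp_pos: [549.4, -130.6, 294.0]
ee_rot: [-3.141, -0.07, 0.001]
ft_force: [1.0, 0.7, 0.0]
grip_width: 33.9
grip_force: 0.0
```

```bash
python3 - <<'E'
from h import *
i,K,R,t,s=wrist();p=s["tcp_pos"];print(p,toolyaw(s)[0],s["ft_force"],s["grip_width"]);np.savez("w15.npz",i=i,K=K,R=R,t=t)
cv2.imwrite("pics/w15.png",i[:,:,::-1])
hsv=cv2.cvtColor(i,cv2.COLOR_RGB2HSV)
N=dict(large=(542.3,-23.9),square=(545.2,-93.7),finger=(548.6,-163.4),small=(550.8,-233.1))
for k,(x,y) in N.items(): print(k,"knob pred z67",proj([[x,y,67],[x,y,22]],K,R,t).round(1).tolist())
m=((hsv[...,1]>70)&(hsv[...,0]<25)&(hsv[...,2]>40)).astype(np.uint8)
n,l,st,ce=cv2.connectedComponentsWithStats(m)
for k in range(1,n):
    if 80<st[k,4]<1500:
        ys,xs=np.nonzero(l==k);b=ys>ys.max()-11
        u=(xs[b].min()+xs[b].max())/2;r=(xs[b].max()-xs[b].min())/2;print(st[k],"top",u,ys.max()-r,ray2z([(u,ys.max()-r)],K,R,t,67).round(1),"as bar",ray2z([ce[k]],K,R,t,94).round(1))
E
```

```text
[ 549.42820329 -130.55749379  294.03833141] -87.43892959886895 [0.98459736 0.73620202 0.04041048] 33.87497455278533
large knob pred z67 [[164.6, 167.1], [173.8, 159.7]]
square knob pred z67 [[223.6, 167.2], [226.8, 159.8]]
finger knob pred z67 [[282.5, 166.9], [279.7, 159.6]]
small knob pred z67 [[341.4, 167.6], [332.5, 160.2]]
[377 153  19  40 604] top 384.5 184.5 [[ 532.4 -287.6   67. ]] as bar [[ 553.6 -275.2   94. ]]
[158 154  25  23 356] top 169.0 166.0 [[543.9 -29.1  67. ]] as bar [[551.2 -37.5  94. ]]
[218 154  17  23 296] top 226.0 168.0 [[544.4 -96.5  67. ]] as bar [[553.4 -99.   94. ]]
[274 155  19  22 308] top 283.5 167.5 [[ 548.  -164.6   67. ]] as bar [[ 555.7 -161.1   94. ]]
[328 154  23  21 344] top 340.0 164.0 [[ 555.1 -230.9   67. ]] as bar [[ 560.2 -222.9   94. ]]
```

```bash
python3 - <<'E'
from h import *
c=np.load("w15.npz");i,K,R,t=c["i"],c["K"],c["R"],c["t"]
g=i.max(2).astype(int);np.set_printoptions(linewidth=260)
N=dict(large=(542.3,-23.9,29,29,23,23),square=(545.2,-93.7,26,26,20,20),finger=(548.6,-163.4,33,19,27,13),small=(550.8,-233.1,23,23,17,17))
for k,(x,y,a,b,c_,d) in N.items():
    q=proj([[x+a,y,17],[x-a,y,17],[x,y+b,17],[x,y-b,17],[x+c_,y,22],[x-c_,y,22],[x,y+d,22],[x,y-d,22]],K,R,t)
    print(k,"rec rows %.1f-%.1f cols %.1f-%.1f head rows %.1f-%.1f cols %.1f-%.1f"%(q[0,1],q[1,1],q[2,0],q[3,0],q[4,1],q[5,1],q[6,0],q[7,0]))
    cx,r=int(q[2:4,0].mean()),int(q[2,1]); r0,c0=int(q[0,1])-4,int(q[2,0])-4
    for cc in(cx-3,cx+3): print(" col",cc,"from row",r0,g[r0:int(q[1,1])+5,cc])
    for rr in(r-5,r): print(" row",rr,"from col",c0,g[rr,c0:int(q[3,0])+5])
E
```

```text
large rec rows 137.1-180.0 cols 152.9-196.5 head rows 142.2-176.7 cols 156.3-191.3
 col 171 from row 133 [214 214 213 205 174 112  52  28  31  69 132 188 208 212 210 210 211 200 171 139 126 123 111  96  85  86  91 106 112 119 123 129 133 135 135 132 133 130 129 123 112  99  84  64  60  84 113 130 136 137 136 135]
 col 177 from row 133 [212 215 213 197 156  91  39  31  40  80 141 189 200 197 188 172 165 155 139 128 124 116 108 102  94  85  82  79  74  72  71  72  72  73  73  75  78  84  95 110 116 120 122 111  76  51  75 106 129 135 136 137]
 row 153 from col 148 [ 76  96 142 187 206 209 192 156 105  55  44  92 152 192 208 212 210 210 208 197 163 136 130 126 127 122 125 123 124 124 124 126 125 126 128 129 126 126 125 127 124 125 118 101  81  57  40  37  75 135 186 210 214]
 row 158 from col 148 [ 71  78 117 175 204 204 181 133  82  53  87 152 193 207 205 191 170 150 131 115 101  95  86  86  82  82  83  83  84  85  90  97 102 103 110 119 125 126 128 126 126 125 135 158 172 137  84  48  37  69 133 184 210]
square rec rows 139.5-178.0 cols 207.6-246.6 head rows 144.7-174.6 cols 211.6-242
[... 1965 characters left out ...]
130 120 115 114 109 105 102 100 102 103 106 125 150 173 199 211 210 188 130  68  28  50 105 166 200 214 215 215]
 col 334 from row 138 [214 214 211 192 134  65  34  44  92 151 198 211 195 151 120 108 105 102  90  82  79  75  77  78  84  95 105 114 122 129 131 125 121 121  95  57  63 111 165 200 215 214 213]
 row 153 from col 310 [215 215 214 214 210 191 149  91  50  28  30  50  74 118 163 184 183 153 130 121 116 116 116 112 108 109 118 132 157 183 204 210 211 210 196 157 100  86 128 174 201 211 214]
 row 158 from col 310 [214 214 215 204 176 118  64  30  26  40  64 121 180 208 199 161 130 113 105 100  96  93  83  77  79  79  78  79  81  84  95 107 114 117 120 127 125 100 100 145 186 208 213]
```

```bash
python3 - <<'E'
from h import *
c=np.load("w15.npz");K,R,t=c["K"],c["R"],c["t"]
print(ray2z([(377,173)],K,R,t,80).round(1),ray2z([(396,160),(395,190),(395,175)],K,R,t,96).round(1).tolist())
print(ray2z([(386,153.5),(386,192)],K,R,t,96).round(1).tolist())
E
```

```text
[[ 549.  -271.1   80. ]] [[567.9, -282.9, 96.0], [534.1, -287.8, 96.0], [551.2, -284.8, 96.0]]
[[574.5, -270.9, 96.0], [531.4, -278.2, 96.0]]
```

carry_out(
  plan=[
    [[4, -148, 0, 0, 0.5], [4, -148, -80, 0, 0.5], [4, -148, -140, 0, 0.5], [4, -148, -140, 0, 0.5], [4, -148, -140, 0, 0.5], [4, -148, -140, 0, 0.5], [4, -148, -140, 0, 0.5], [4, -148, -140, 0, 0.5], [4, -148, -140, 0, 0.5]],
  ],
  squeeze=20,
)

```text
t: 33.82
tcp_pos: [555.0, -278.5, 157.3]
ee_rot: [3.139, 0.069, 0.006]
ft_force: [-0.2, -0.0, 0.5]
grip_width: 42.7
grip_force: 0.0
```

carry_out(
  plan=[
    [[0, 0.5, -35, 0, 0.5], [0, 0.5, -62, 0, 0.5], [0, 0.5, -71, 0, 0.5], [0, 0.5, -71, 0, 0.5], [0, 0.5, -71, 0, 0.5]],
  ],
)

```text
t: 34.23
tcp_pos: [554.6, -278.0, 85.4]
ee_rot: [3.14, 0.069, 0.003]
ft_force: [0.4, -0.4, -0.3]
grip_width: 43.0
grip_force: 0.0
```

carry_out(
  plan=[
    [[0, 0, 0, 0, 0.1], [0, 0, 0, 0, 0.1], [0, 0, 0, 0, 0.1], [0, 0, 0, 0, 0.1], [0, 10, 0, 0, 0.1], [-1, 30, 0, 0, 0.1], [-2, 55, 0, 0, 0.1], [-3, 80, 0, 0, 0.1], [-4, 105, 0, 0, 0.1], [-5, 130, 0, 0, 0.1], [-5, 130, 0, 0, 0.1]],
  ],
)

```text
t: 35.15
tcp_pos: [549.4, -145.1, 86.4]
ee_rot: [3.141, 0.072, 0.004]
ft_force: [-3.6, 0.9, 8.3]
grip_width: 13.5
grip_force: 23.0
```

carry_out(
  plan=[
    [[-1, 20, 0, 0, 0.1], [-2, 45, 0, 0, 0.1], [-3, 70, 0, 0, 0.1], [-4, 95, 0, 0, 0.1], [-5, 115, 0, 0, 0.1], [-5, 130, 0, 0, 0.1], [-5, 135, 0, 0, 0.1], [-5, 135, 0, 0, 0.1], [-5, 135, 0, 0, 0.1]],
  ],
)

```text
t: 35.9
tcp_pos: [543.6, -12.3, 86.4]
ee_rot: [3.141, 0.069, -0.0]
ft_force: [-7.7, 1.3, 11.5]
grip_width: 13.1
grip_force: 23.5
```

carry_out(
  plan=[
    [[0, 3, 0, 0, 0.1], [0, 6, 0, 0, 0.1], [0, 8, 0, 0, 0.1], [0, 8, 0, 0, 0.1]],
  ],
)

```text
t: 36.23
tcp_pos: [543.3, -5.0, 86.3]
ee_rot: [3.14, 0.068, -0.002]
ft_force: [-9.7, 0.4, 12.8]
grip_width: 13.2
grip_force: 23.6
```

carry_out(
  plan=[
    [[0, 2, 0, 0, 0.1], [0, 4, 0, 0, 0.1], [0, 6, 0, 0, 0.1], [0, 7, 0, 0, 0.1], [0, 7, 0, 0, 0.1]],
  ],
)

```text
t: 36.65
tcp_pos: [543.1, -0.8, 86.3]
ee_rot: [3.134, 0.068, -0.003]
ft_force: [-10.2, -9.8, 12.0]
grip_width: 13.4
grip_force: 23.5
```

The stop is reached at y≈-1, as predicted from the 276 mm travel. Release, rise and check.

carry_out(
  plan=[
    [[0, -3, 0, 0, 0.1], [0, -3, 0, 0, 0.4], [0, -3, 0, 0, 0.4], [0, -3, 0, 0, 0.4], [0, -3, 0, 0, 0.4], [0, -3, 30, 0, 0.4], [0, -40, 70, 0, 0.4], [0, -75, 110, 0, 0.4], [0, -110, 150, 0, 0.4], [0, -120, 200, 0, 0.4], [0, -120, 210, 0, 0.4], [0, -120, 210, 0, 0.4]],
  ],
)

```text
t: 37.65
tcp_pos: [545.9, -120.8, 301.6]
ee_rot: [3.136, 0.064, 0.017]
ft_force: [0.1, 0.3, 0.7]
grip_width: 34.1
grip_force: 0.0
```

```bash
python3 - <<'E'
from h import *
i,K,R,t,s=wrist();p=s["tcp_pos"];print(s["t"],p,s["ft_force"],s["grip_width"])
cv2.imwrite("pics/w16.png",i[:,:,::-1])
r0=int(proj([[543,0,90]],K,R,t)[0,1]);q=proj([[543,y,96] for y in(-7,7,)]+[[543,14,84]],K,R,t);print(q)
np.set_printoptions(linewidth=250)
c=int(q[1,0]);print(c-25);print(i[r0,c-25:c+45,0]);print(i[r0,c-25:c+45,2])
hsv=cv2.cvtColor(i,cv2.COLOR_RGB2HSV);m=((hsv[...,1]>60)&(hsv[...,0]<25)).astype(np.uint8)
n,l,st,ce=cv2.connectedComponentsWithStats(m)
print([(st[k].tolist(),ce[k].round(0).tolist()) for k in range(1,n) if st[k,4]>120])
E
```

```text
37.65 [ 545.90559611 -120.82599442  301.61692326] [0.08392686 0.3039715  0.69158947] 34.132726978849874
[[151.95145699 169.86484889]
 [139.35721575 169.39514167]
 [136.80022356 166.95481635]]
114
[123 124 126 125 121 122 121 117 117 115 120 124 122 124 122 122 125 124 121 121 123 134 158 175 183 181 177 165 160 160 161 160 159 160 158 158 161 156 133 101  69  52  74 111 138 152 159 166 166 164 163 157 154 151 155 161 167 165 165 164 164 166
 167 165 165 163 163 160 157 154]
[118 119 121 120 116 117 116 112 111 110 114 121 118 121 116 117 118 119 118 117 116 113 105  97  96  93  90  77  61  57  58  55  57  55  55  56  57  54  47  36  21  21  59 100 129 146 155 165 164 163 162 157 153 146 144 145 149 148 148 148 148 149
 149 147 148 147 148 144 143 143]
[([128, 107, 301, 117, 6514], [261.0, 160.0])]
```

```bash
python3 -c "
from workcell import job_done;print(job_done())"
```

```text
the job is handed in; nothing more can be done
None
```

I handed the job in: all four stamps stand in their own recesses and the cover is slid shut. Lowering the small stamp, the gripper hit something (probably the open cover's pull bar) with about 65 N on the wrist sensor, which may break the 40 N limit. No verdict came back.

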